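# Level a tilting card drawer for its photograph

## Task

Take the grip of the spring-loaded crank lever and use it to raise the tilted card drawer until it is level, the pointer on the long middle mark, and keep it level for six seconds while it is photographed. Then let it back down gently onto the rest where it lay, release the lever and move the hand clear. Work only by the lever: do not touch the drawer or pointer, do not let the drawer tip over to the other side or slam down, and leave the other things on the table alone.

Things in the scene. Friction and masses are not known exactly. Their poses are not given: they have to be found in the camera images.
- cradle (a joint): Tilt of the rocking cradle with the card drawer, rad, about the horizontal axle (stand's x axis, 100 mm up). 0 = level, pointer on the middle mark; positive = the drawer's +y end (stand's +y) is down. Stops at +0.26 (rest where it lies at the start) and -0.26 (other rest). Top-heavy: it tips away from level by itself unless steered. Bearing damping 0.25 N m s/rad, no dry friction.
- lever (a joint): Lever's angle relative to the cradle, rad, same axle and sense (positive = grip to the stand's +y). A coil spring joins lever and cradle: moment on the cradle 0.6 N m/rad x this angle (nominal), 0 = relaxed, limits +-1.4. Lever's lean from vertical = joint cradle + joint lever. Let go, it springs back to about 0. 0.12 kg, damping 0.03 N m s/rad. Leaning the grip to -y raises the drawer's low end.
- grip (a point): Middle of the dark wooden crank grip: a level round bar 24 mm thick and 77 mm long, parallel to the axle, 170 mm from it, pointing from the 12 mm steel lever towards the stand's -x. This point is 42 mm out from the lever's middle and 35 mm from the bar's free end. Pinch it here from above, fingers closing along the stand's y axis; the bar can turn between the pads.
- axle (a point): Point on the axle line in the plane of point grip: 155 mm from the stand's origin towards its -x (robot side), 100 mm above the table; point grip swings about it in a circle of 170 mm radius, in the stand's y-z plane.
- stand: Fixed stand of the cradle: dark wooden base 250 x 360 x 16 mm, two steel posts, white scale plate with tick marks on the far post. Origin: centre of the underside, on the table. Its x axis is along the axle, away from the lever; y along the drawer at level; z up.
- drawer: Wooden card drawer 150 (x) x 380 (y) x 100 mm high, 2.2 kg, fixed on the cradle; origin on the axle, centre of its underside; axes as the stand's when level. All that rocks, nominal, about the axle: inertia 0.06 kg m2; gravity moment towards + tilt 0.2 N m when level (0.1 to 0.3 as loaded), plus 1.0 N m per rad of tilt (0.8 to 1.25 as loaded).
- cards: Block of index cards in the drawer, nominally 0.5 kg, its centre 40 mm from the middle towards +y. Same origin and axes as the drawer.
- pointer: Steel pointer needle, 125 mm long, upright on the cradle at its far (+x) side. Origin on the axle at the cradle's centre.
- pointer_tip (a point): Tip of the pointer, 125 mm from the axle, 113 mm from the cradle's centre towards +x; moves in front of the scale plate.
- level_mark (a point): Long middle mark on the scale plate, straight above the axle; short marks every 0.13 rad to either side.
- card_box: Bystander: open wooden box 110 x 150 x 70 mm, origin under its centre.
- date_stamp: Bystander: standing stamp with a turned wooden handle, 32 mm in diameter, 75 mm tall, origin under its centre.
- ink_pad: Bystander: flat steel ink pad tin 70 x 110 x 18 mm, origin under its centre.
- pencil_cup: Bystander: white ceramic cup 80 mm in diameter, 100 mm tall, origin under its centre.
- glue_jar: Bystander: glass jar 60 mm in diameter, 90 mm tall, origin under its centre.
- ledger: Bystander: closed cloth-bound book 120 x 180 x 38 mm, origin under its centre.
- ruler_brush: Bystander: dusting brush lying on the table.

How it is judged:
On the way, in this order (a step that is already met when the one before it is completed fails the run):
1. the drawer is kept level within 0.07 rad for 5 s (value of joint cradle between -0.07 and 0.07 rad), for 5 s.
2. the drawer lies on its first rest again (value of joint cradle above 0.24 rad and velocity of joint cradle between -0.05 and 0.05 rad/s), for 0.3 s.
At the end, for the whole second after the job is handed in: The drawer has been kept level within 0.07 rad for 5 s without a break, lies at rest again on its +y rest (tilt above 0.24 rad), and the lever is released with its spring relaxed (within 0.15 rad) (value of joint cradle above 0.24 rad and angular speed of drawer below 0.03 rad/s and contact force between the fingers and anything else below 0.3 N and value of joint lever between -0.15 and 0.15 rad); the robot touches nothing.
It fails at once if the drawer or its cards are touched (contact force between drawer and the fingers above 0.5 N or contact force between drawer and the arm above 0.5 N).
It fails at once if the pointer is touched (contact force between pointer and the fingers above 0.5 N or contact force between pointer and the arm above 0.5 N).
It fails at once if the drawer tips over to the other side (tilt beyond -0.2 rad) (value of joint cradle below -0.2 rad).
It fails at once if the drawer slams down (faster than 0.45 rad/s near its rest) (value of joint cradle above 0.2 rad and velocity of joint cradle above 0.45 rad/s).
It fails at once if a bystander is pushed more than 30 mm (distance of any of card_box, date_stamp, ink_pad, pencil_cup, glue_jar, ledger, ruler_brush from where it was at the start of the episode above 0.03 m).
It also fails if it takes over 61 s, if anything falls off the work surface, if the arm or the gripper's body presses on something with over 40 N, if the wrist force passes 120 N, or if a joint passes its speed limit or range.

## Robot

A 7-joint arm with a two-finger parallel gripper is mounted at the origin on the work surface. World frame = base frame: x ahead of the robot, y to its left, z up, the work surface at z = 0. Lengths are in m, angles in rad, forces in N, time in s.
With the tool pointing down it reaches from about 0.4 to 0.75 m from the base axis. Payload 19.5 kg.
Tool frame: the origin (TCP) lies midway between the tips of the shut fingers; the grasp point (between the pads) lies 19 mm behind it (robot.grip_depth is the distance from the TCP to the grasp point, in m); z points along the fingers, y is the line along which they close (so a half turn about z gives the same grasp; the last joint's range is limited). The gripper opens to 85 mm and grips with 20 to 120 N. Pads are 22 mm wide; open, the fingers measure 114 mm over their backs; the gripper's body (76 mm by 85 mm) begins 54 mm behind the grasp point. The pads swing forward as they close: fully open they stand 13 mm farther back than shut.
Start: joints at [1.24, 0.707, -0.028, 1.485, 0.022, 0.951, -0.075], TCP at [0.164, -0.551, 0.231] pointing down, gripper open.
Joint ranges: [-2.71, 2.71], [-0.32, 2.16], [-1.57, 1.52], [0, 2.45], [-1.46, 4.6], [0, 2.02], [-2.83, 2.83]. Speed limits (rad/s): [1.89, 1.89, 2.57, 2.57, 3.01, 3.01, 3.01].

## Interface

Orientations are given as a rotation vector (axis times angle).
In Python, from station import robot gives the robot as it stands.
- The arm moves only by the tool jog_arm, never from a script. Its argument "series" is a list of rows, each a list of 5 numbers: the closure, from -1 (fully open) to 1 (shut), then the shift along the tool's x, y, z in units of 40 mm (1.0 is 40 mm), then the turn about the tool's z in rad. A call has 1 to 20 rows; each row is the pose to reach, as a shift and turn from the pose commanded when the call began, along the tool's axes at that moment; what a row does not reach only later rows make up. A row lasts 1/10 s, in which the tool goes at most 50 mm and 8.59 degrees, less where a joint would pass 70% of its speed; a pose out of reach is approached as far as the arm can. A call with a gripper value outside its range is refused whole. The fingers move at their own pace and stop on an object; the grip force is fixed at half the most. Time passes only in rows, so rows that repeat a pose let the fingers close. It gives the time, the measured TCP pose, the force, the opening and the grip force at its end, in the units of the state.
- robot.observe(): the state, without advancing time (a new reading comes with each control period).
- robot.get_image(name): name is "side" or "top" or "wrist"; returns the picture (480x640x3 uint8, blue, green, red); there is no depth.
- robot.camera_params(name): a dict with "fovy" (degrees; the focal length in pixels is half the picture's height over the tangent of half this angle, whatever the lens; pixels are square), "cx", "cy" (the principal point, pixels), "R" (3x3) and "t" (3): a world point X has camera coordinates R X + t. Camera axes: x right, y down, z forward; pixel columns grow to the right and rows downward; lengths in m; the calibration is good to about 2 mm. A picture is of the moment at which its call begins: read the wrist's pose just before it. camera_params takes no time and is no camera call; for the wrist camera it gives the pose at the moment of the call.
- robot.sign_off(): hands the job in; it is judged then, once.
The state is a dict: "clock": time; "joints": joint angles; "joint_vel": joint speeds; "tau": joint torques, N m; "position": TCP position; "tcp_rot": TCP orientation; "contact_force": force on the tool from outside, world axes, zero at the start; "ft_torque": the same for the moment, N m; "grip_width": opening from 0.0 (shut) to 1.0 (fully open); "gripper_force": force on a finger pad.
Only numpy, scipy, OpenCV 4.12 (cv2) and the standard library are available. Lean on these libraries where they do the work, as an engineer would, in place of code of your own. Each camera call takes 0.05 s, during which the arm holds its last target. There are 200 camera calls.

## Working session

There is one attempt and no reset: what is moved stays moved. The work goes in short steps, Python scripts to look and compute and a tool call to move; the robot and the scene stay as the last step left them, time stands still between calls to the robot, and variables do not carry over. Pictures are saved under pics/ and viewed, at most 10 in all, crops included, and the job is handed in when it is done.

Besides the shell and the picture viewer there is one more tool, called after "Emit:" as name(argument=value, ...), one argument or row to a line, values as JSON. jog_arm: Moves the arm, as the interface text tells. Its arguments: {"type":"object","properties":{"series":{"type":"array","items":{"type":"array","items":{"type":"number"}}}},"required":["series"]}

```bash
mkdir -p pics; ls; python3 - <<'E'
from station import robot
import cv2
print(robot.observe())
for n in ("side","top"):
    cv2.imwrite(f"pics/{n}0.png",robot.get_image(n)); print(n,robot.camera_params(n))
E
```

```text
pics
{'clock': 0.0, 'joints': array([ 1.24032063,  0.70709643, -0.02763404,  1.48498248,  0.02199465,
        0.95089317, -0.07552463]), 'joint_vel': array([ 0.00187002,  0.00139445,  0.00111101, -0.00070363,  0.00050067,
        0.00080396,  0.00054294]), 'tau': array([-4.25342078e-04, -8.83225250e+01,  1.23414773e+00, -2.36170542e+01,
        1.68422348e-02,  6.59515907e-03, -4.57951023e-05]), 'position': array([ 0.16368371, -0.55094336,  0.23083497]), 'tcp_rot': array([-3.10785290e+00, -4.51857048e-01,  2.72500899e-04]), 'contact_force': array([ 0.11827252, -0.4926622 ,  0.02696622]), 'ft_torque': array([-0.00060453,  0.02771929, -0.01777672]), 'gripper_force': 0.0, 'grip_width': 0.998109653781945}
side {'fovy': 53.18971442163962, 'cx': 318.28581575365, 'cy': 241.6091985018264, 'R': array([[-0.75975318, -0.65007343,  0.0134027 ],
       [-0.36920987,  0.4143519 , -0.83186331],
       [ 0.5352188 , -0.63695921, -0.55481871]]), 't': array([0.39069982, 0.34050922, 1.09982842])}
top {'fovy': 43.32674142180826, 'cx': 321.43535684000216, 'cy': 225.90939322385913, 'R': array([[ 0.00402206, -0.99992229, -0.01180024],
       [-0.98255782, -0.0017578 , -0.18594905],
       [ 0.18591385,  0.01234231, -0.98248853]]), 't': array([-0.02713483,  0.57070909,  1.99435699])}
```

View pics/side0.png

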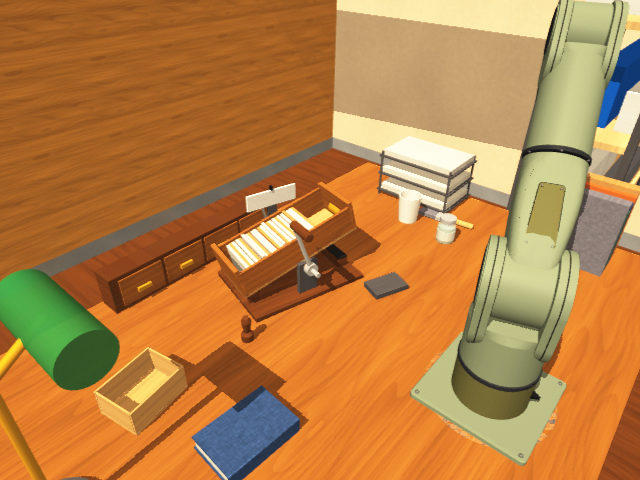

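View pics/top0.png

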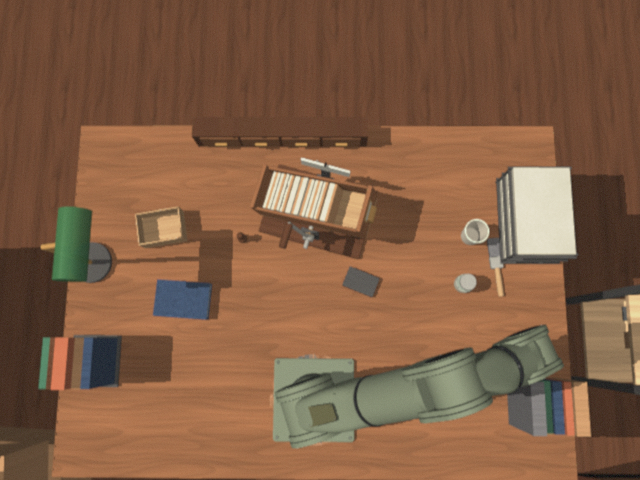

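The side view shows the grip near (300,230), with the lever hub at (312,270). In the top view the stand is around (315,215), and the drawer's +y end, at the left, is low. Next I'll enlarge both.

```bash
python3 - <<'E'
import cv2,numpy as np
s=cv2.imread("pics/side0.png")[170:330,200:390]; t=cv2.imread("pics/top0.png")[145:265,235:395]
cv2.imwrite("pics/s1.png",cv2.resize(s,None,fx=4,fy=3.75,interpolation=cv2.INTER_CUBIC)[:600]); cv2.imwrite("pics/t1.png",cv2.resize(t,None,fx=5,fy=5,interpolation=cv2.INTER_CUBIC))
E
```

```text
(no output)
```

View pics/s1.png

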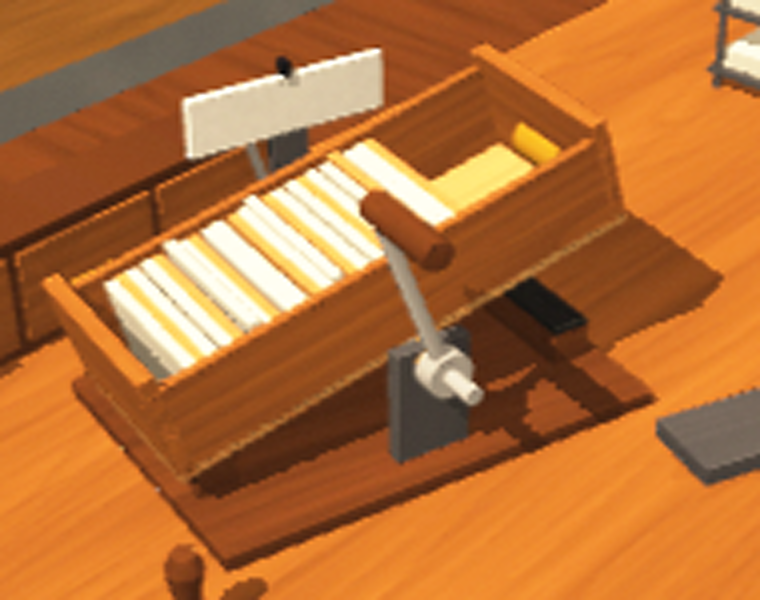

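View pics/t1.png

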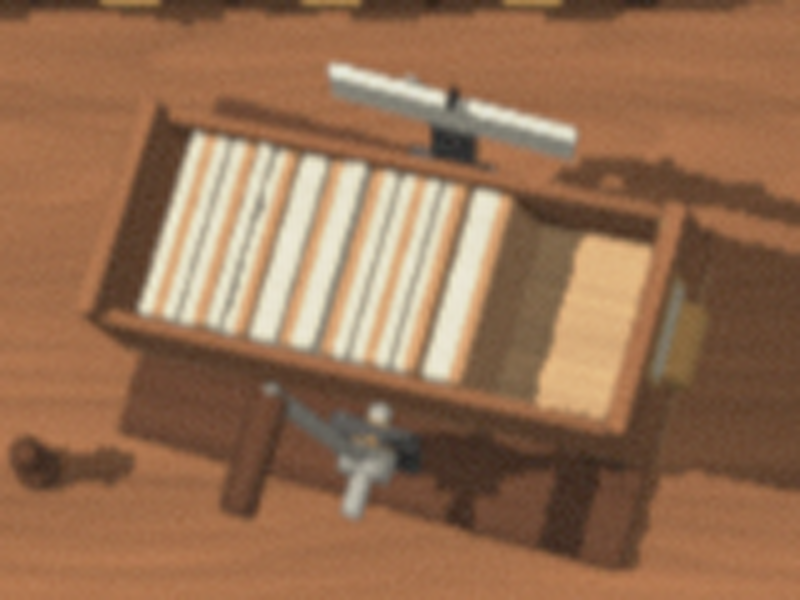

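The side crop shows the bar's free end at about (437,248), its lever end at (373,208), and the axle stub end at (474,394). In the top crop the bar runs from (268,392) to (238,510), the stub end is at (352,513), and the base's near corners are (122,432) and (632,567). The base's corners in the side crop are (228,567), (653,398) and (75,385).

```bash
cat >h.py <<'E'
import numpy as np, cv2
from station import robot
def cam(n):
    p=robot.camera_params(n); f=240/np.tan(np.radians(p["fovy"]/2))
    K=np.array([[f,0,p["cx"]],[0,f,p["cy"]],[0,0,1]]); return K,np.array(p["R"]),np.array(p["t"])
def proj(n,X):
    K,R,t=cam(n); q=K@(R@np.asarray(X,float)+t); return q[:2]/q[2]
def tri(obs):
    A=[];b=[]
    for (K,R,t),uv in obs:
        d=R.T@np.linalg.inv(K)@[*uv,1]; d/=np.linalg.norm(d); P=np.eye(3)-np.outer(d,d); A.append(P); b.append(P@(-R.T@t))
    A=np.vstack(A);b=np.hstack(b); X=np.linalg.lstsq(A,b,rcond=None)[0]; return X,np.abs(A@X-b).max()
def plane(n,uv,z):
    K,R,t=cam(n); d=R.T@np.linalg.inv(K)@[*uv,1]; c=-R.T@t; return c+d*(z-c[2])/d[2]
S=lambda u,v:(200+u/4,170+v/3.75)
T=lambda u,v:(235+u/5,145+v/5)
E
python3 - <<'E'
from h import *
a,b=cam("side"),cam("top")
P={k:tri([(a,S(*s)),(b,T(*t))]) for k,s,t in [("free",(437,248),(238,510)),("lev",(373,208),(268,392)),("stub",(474,394),(352,513))]}
for k,v in P.items(): print(k,v[0].round(4),round(v[1],4))
L=plane("top",T(122,432),.016);R=plane("top",T(632,567),.016)
print("top corners",L,R)
for c in [(228,567),(653,398),(75,385)]: print("side z0,z16",plane("side",S(*c),0),plane("side",S(*c),.016))
d=L-R; print(np.linalg.norm(d),np.arctan2(-d[0],d[1]))
E
```

```text
free [0.4679 0.09   0.2618] 0.0015
lev [0.5401 0.0721 0.2543] 0.0003
stub [0.4907 0.0271 0.0964] 0.0008
top corners [0.55819347 0.18897817 0.016     ] [ 0.46519205 -0.16192603  0.016     ]
side z0,z16 [0.56409197 0.19321055 0.        ] [0.55093882 0.20438299 0.016     ]
side z0,z16 [ 0.46715448 -0.15387243  0.        ] [ 0.4557475  -0.13644784  0.016     ]
side z0,z16 [0.80573357 0.1232818  0.        ] [0.78822762 0.13571389 0.016     ]
0.36301930707098357 -0.25907715451746394
```

```bash
cat >>h.py <<'E'
from scipy.optimize import least_squares
def W(p,X):
    c,s=np.cos(p[2]),np.sin(p[2]); return np.array([p[0]+c*X[0]-s*X[1],p[1]+s*X[0]+c*X[1],X[2]])
def bar(p,x,r=.17): return W(p,[x,r*np.sin(p[3]),.1+r*np.cos(p[3])])
E
python3 - <<'E'
from h import *
def res(p):
    ob=[("side",S(437,248),bar(p,-.19)),("top",T(238,510),bar(p,-.19)),("side",S(373,208),bar(p,-.113)),("top",T(268,392),bar(p,-.113)),
     ("side",S(474,394),W(p,[p[4],0,.1])),("top",T(352,513),W(p,[p[4],0,.1])),
     ("top",T(122,432),W(p,[-.125,.18,.016])),("top",T(632,567),W(p,[-.125,-.18,.016])),
     ("side",S(228,567),W(p,[-.125,.18,0])),("side",S(653,398),W(p,[-.125,-.18,0])),("side",S(75,385),W(p,[.125,.18,.0]))]
    return np.concatenate([proj(n,X)-uv for n,uv,X in ob])
r=least_squares(res,[.64,-.02,-.26,.26,-.17],loss="soft_l1"); p=r.x
print(p.round(4)); print(res(p).reshape(-1,2).round(1).tolist())
print("axle",W(p,[-.155,0,.1]),"grip",bar(p,-.155))
E
```

```text
[ 0.6347 -0.0146 -0.2714  0.3442 -0.151 ]
[[0.6, 1.2], [-0.8, -0.2], [-0.2, -2.3], [0.3, -0.6], [1.1, -1.0], [0.2, -0.0], [-0.9, -1.3], [-2.2, -0.3], [0.6, 0.1], [0.4, 0.0], [-0.0, 0.6]]
axle [0.48541928 0.02692489 0.1       ] grip [0.50079871 0.08219596 0.26002682]
```

Emit:
jog_arm(
  series=[
    [-1, 0, 0, -1, 0],
    [-1, 0, 0, -2.2, 0],
    [-1, 0.5, -0.5, -3.2, 0],
    [-1, 1.2, -1.2, -3.75, 0.03],
    [-1, 2, -2, -3.75, 0.07],
    [-1, 2.8, -2.8, -3.75, 0.11],
    [-1, 3.6, -3.65, -3.75, 0.15],
    [-1, 4.4, -4.45, -3.75, 0.19],
    [-1, 5.2, -5.25, -3.75, 0.23],
    [-1, 6, -6.1, -3.75, 0.27],
    [-1, 6.8, -6.9, -3.75, 0.31],
    [-1, 7.6, -7.7, -3.75, 0.35],
    [-1, 8.4, -8.5, -3.75, 0.39],
    [-1, 9.2, -9.3, -3.75, 0.43],
    [-1, 10, -10.1, -3.75, 0.47],
    [-1, 10.8, -10.9, -3.75, 0.51],
    [-1, 11.5, -11.65, -3.75, 0.54],
    [-1, 12.1, -12.25, -3.75, 0.56],
    [-1, 12.4, -12.6, -3.75, 0.56],
    [-1, 12.59, -12.77, -3.75, 0.56],
  ],
)

```text
clock: 2.1
position: [0.5012, 0.0834, 0.3809]
tcp_rot: [-3.113, 0.422, 0.001]
contact_force: [-0.7, -0.3, -0.4]
grip_width: 1.0
gripper_force: 0.0
```

```bash
python3 - <<'E'
from h import *
p=[0.6347,-.0146,-.2714,.3442]
g=bar(p,-.155)
s=robot.observe(); print(s["clock"],s["position"],s["tcp_rot"],s["joint_vel"].round(3))
K,R,t=cam("wrist"); w=robot.get_image("wrist"); sd=robot.get_image("side")
for x in (-.19,-.155,-.113): print(proj("wrist",bar(p,x)))
print(-R.T@t,R.T[:,2]); np.savez("pics/w.npz",K=K,R=R,t=t)
cv2.imwrite("pics/w1.png",w); cv2.imwrite("pics/sd1.png",sd)
cv2.imwrite("pics/both1.png",np.hstack([cv2.resize(w,(400,300)),cv2.resize(sd,(400,300))]))
E
```

```text
2.1 [0.50124896 0.08342498 0.38087677] [-3.11302041e+00  4.21807712e-01  1.46186153e-03] [-0.115  0.105  0.014 -0.209  0.014  0.098 -0.122]
[318.32871975 280.3312891 ]
[318.32932863 237.98676569]
[318.33012105 182.87802039]
[0.57184913 0.06439567 0.52343078] [-0.27673187  0.07723352 -0.95783843]
```

View pics/w1.png

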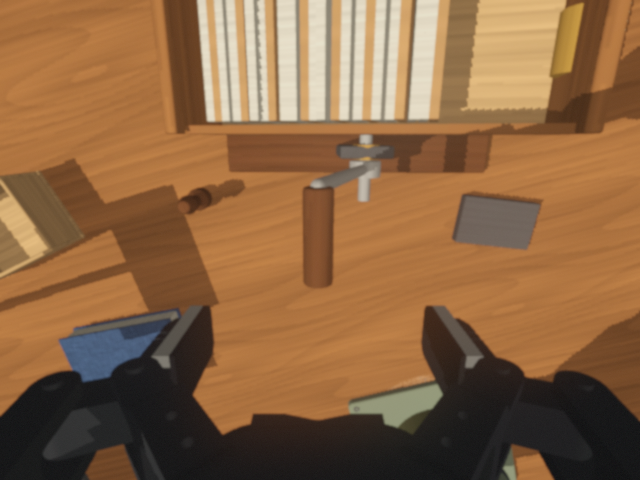

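The wrist view shows the bar at column 318, rows 187–285, as predicted (318, 183–280), so the fit is good and the yaw is right. Next I'll build a tilt tracker on the fixed side camera and check its geometry.

```bash
cat >>h.py <<'E'
P0=[0.6347,-.0146,-.2714,.3442]
def dr(X,th):
    x,y,h=X; return W(P0,[x,y*np.cos(th)+h*np.sin(th),.1-y*np.sin(th)+h*np.cos(th)])
Q=[(-.072,.188,.1),(.072,.188,.1),(.072,.03,.1),(-.072,.03,.1)]
REF=cv2.imread("pics/side0.png",0)
def tilt(img,lo=-.25,hi=.32,full=False):
    """tilt from drawer's top plane: warp each hypothesis to a drawer-plane patch, NCC with the reference patch"""
    g=img if img.ndim==2 else cv2.cvtColor(img,cv2.COLOR_BGR2GRAY)
    D=np.float32([(0,0),(144,0),(144,158),(0,158)])
    def patch(im,th):
        H=cv2.getPerspectiveTransform(np.float32([proj("side",dr(q,th)) for q in Q]),D)
        return cv2.warpPerspective(im,H,(144,158),flags=cv2.INTER_LINEAR)
    r=cv2.GaussianBlur(patch(REF,.26),(0,0),1.5)
    c=lambda th:float(cv2.matchTemplate(cv2.GaussianBlur(patch(g,th),(0,0),1.5),r,cv2.TM_CCOEFF_NORMED)[0,0])
    ths=np.arange(lo,hi,.004); s=np.array([c(t) for t in ths]); i=int(np.clip(s.argmax(),1,len(s)-2))
    a,b,d=s[i-1:i+2]; return ths[i]+.004*.5*(a-d)/(a-2*b+d),b
E
python3 - <<'E'
from h import *
sd=cv2.imread("pics/sd1.png"); print(tilt(sd),tilt(REF))
o=cv2.resize(sd[150:330,190:430],None,fx=3.33,fy=3.33,interpolation=cv2.INTER_CUBIC)
def L(th,col):
    q=[(-.075,.19,.1),(.075,.19,.1),(.075,-.19,.1),(-.075,-.19,.1)]
    pts=np.array([(proj("side",dr(x,th))-[190,150]+.5)*3.33 for x in q]); cv2.polylines(o,[np.int32(pts)],True,col,1)
L(.26,(0,255,0));L(0,(255,0,0))
cv2.imwrite("pics/ov1.png",o)
E
```

```text
(np.float64(0.2602062044579335), np.float64(0.9989972114562988)) (np.float64(0.2599986514391677), np.float64(0.9994423985481262))
```

View pics/ov1.png

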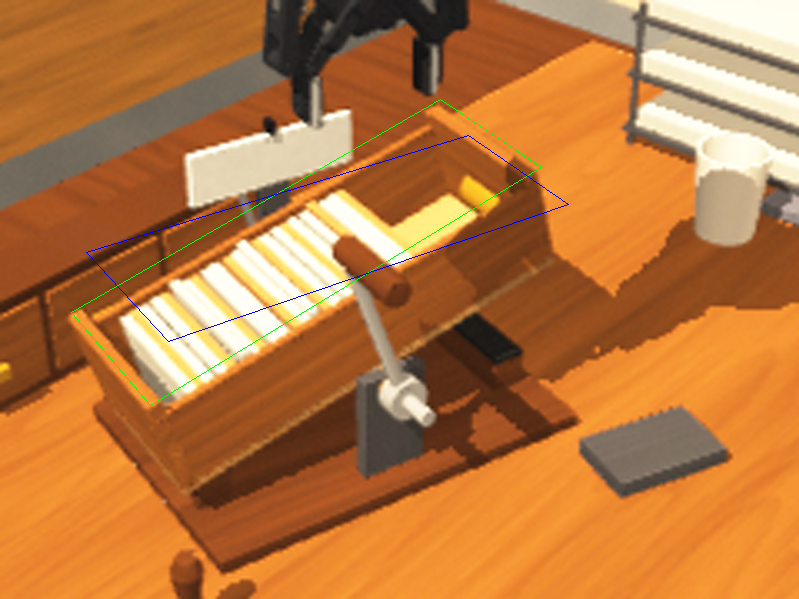

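Emit:
jog_arm(
  series=[
    [-1, 0, 0, 0.6, 0],
    [-1, 0, 0, 1.4, 0],
    [-1, 0, 0, 2.2, 0],
    [-1, 0, 0, 2.9, 0],
    [-1, 0, 0, 3.3, 0],
    [-1, 0, 0, 3.5, 0],
    [-1, 0, 0, 3.5, 0],
    [0, 0, 0, 3.5, 0],
    [0.6, 0, 0, 3.5, 0],
    [1, 0, 0, 3.5, 0],
    [1, 0, 0, 3.5, 0],
    [1, 0, 0, 3.5, 0],
    [1, 0, 0, 3.5, 0],
    [1, 0, 0, 3.5, 0],
  ],
)

```text
clock: 3.6
position: [0.5012, 0.0822, 0.2417]
tcp_rot: [-3.112, 0.424, -0.001]
contact_force: [-0.3, 1.4, 6.2]
grip_width: 0.255
gripper_force: 58.7
```

The overlay fits the drawer's end walls, and the tracker reads 0.260 at rest. The grip is held, so I'll swing the lever up to φ=-0.15, which is still below lift-off.

Emit:
jog_arm(
  series=[
    [1, 0, 0.08, -0.03, 0],
    [1, 0, 0.25, -0.08, 0],
    [1, 0, 0.43, -0.13, 0],
    [1, 0, 0.68, -0.18, 0],
    [1, 0, 0.93, -0.22, 0],
    [1, 0, 1.18, -0.24, 0],
    [1, 0, 1.44, -0.25, 0],
    [1, 0, 1.65, -0.245, 0],
    [1, 0, 1.86, -0.23, 0],
    [1, 0, 2.0, -0.21, 0],
    [1, 0, 2.07, -0.2, 0],
    [1, 0, 2.07, -0.2, 0],
  ],
)

```text
clock: 4.8
position: [0.4793, 0.0024, 0.25]
tcp_rot: [-3.111, 0.425, -0.003]
contact_force: [-0.0, 5.9, 11.0]
grip_width: 0.257
gripper_force: 62.4
```

```bash
cat >step.py <<'E'
# log tilt, fit model over the log, print state and optionally plan:  step.py [phi targets...] (0.5 s ramps, then hold)
from h import *
import sys,json,os
from scipy.integrate import solve_ivp
ax=W(P0,[-.155,0,.1]); ey=np.array([-np.sin(P0[2]),np.cos(P0[2])])
def phi(s): q=s["position"]; return float(np.arctan2((q[:2]-ax[:2])@ey,q[2]+.019-.1)),float(np.hypot((q[:2]-ax[:2])@ey,q[2]+.019-.1))
F="log.json"; log=json.load(open(F)) if os.path.exists(F) else []
log.append(None); s=robot.observe(); f,r=phi(s); img=robot.get_image("side"); th,c=tilt(img)
log[-1]=[float(s["clock"]),f,float(th)]
json.dump(log,open(F,"w"))
if len(sys.argv)>1 and sys.argv[1]=="save": cv2.imwrite(sys.argv[2],img)
A=np.array(log); T0=A[-1,0]
print("t %.2f phi %.3f r %.4f theta %.3f ncc %.2f F %s"%(T0,f,r,th,c,s["contact_force"].round(1)))
def sim(p,th0,w0,ts,ph,dt=.01):
    g,k,kap=p; x,w=th0,w0; out=[x]; W_=[w]; t=ts[0]
    for t1 in ts[1:]:
        n=max(1,int(round((t1-t)/dt))); h=(t1-t)/n
        for i in range(n):
            w+=h*((g+k*x+kap*(ph(t+i*h)-x)-.25*w)/.06); x+=h*w
            if x>.26: x,w=.26,min(w,0)
        out.append(x);W_.append(w); t=t1
    return np.array(out),np.array(W_)
ph=lambda t:np.interp(t,A[:,0],A[:,1])
def res(v): 
    x,_=sim(v,.26,0,A[:,0],ph); return np.r_[(x-A[:,2])/.006,(v-[.2,1.0,.6])/[.07,.12,.02]]
if A[-1,2]<.245 or len(A)>6:
    v=least_squares(res,[.2,1,.6],x_scale=.05,diff_step=1e-3).x
    x,w=sim(v,.26,0,A[:,0],ph); print("fit",v.round(3),"theta %.3f w %.3f resid %s"%(x[-1],w[-1],(x-A[:,2])[-5:].round(3)))
    print("phi_eq(0) %.3f"%(-v[0]/v[2]))
    ts=np.arange(0,1.61,.1)
    from itertools import product
    best=[]
    for tgt in np.arange(-1.0,.4,.02):   # 0.3 s ramp to tgt then hold
        X,Wd=sim(v,x[-1],w[-1],ts,lambda t:np.interp(t,[0,.4],[f,tgt]))
        best.append((tgt,X,Wd))
    show=[b for b in best if abs(b[0]-f)<.31]
    lam=(-.25+np.sqrt(.0625+.24*(v[1]-v[2])))/.12
    for tgt,X,Wd in show[::2]: print("%.2f: 0.5s %.3f/%.3f 0.8s %.3f/%.3f 1.2s %.3f  div@.5 %.3f"%(tgt,X[5],Wd[5],X[8],Wd[8],X[12],X[5]+Wd[5]/(lam+.25/.06)))
for tgt in np.r_[f-.2:f+.21:.05]: print("to %.2f: y %.3f z %.3f"%(tgt,-4.25*(np.sin(tgt)-np.sin(f)),4.25*(np.cos(f)-np.cos(tgt))+(r-.17)*0),end="; ")
E
python3 step.py
```

```text
t 4.80 phi -0.148 r 0.1709 theta 0.260 ncc 1.00 F [-0.   5.9 11. ]
to -0.35: y 0.823 z 0.209; to -0.30: y 0.621 z 0.141; to -0.25: y 0.417 z 0.084; to -0.20: y 0.209 z 0.037; to -0.15: y 0.000 z 0.000; to -0.10: y -0.211 z -0.026; to -0.05: y -0.423 z -0.042; to 0.00: y -0.635 z -0.047; to 0.05: y -0.848 z -0.041;
```

Emit:
jog_arm(
  series=[
    [1, 0, 0.16, 0.03, 0],
    [1, 0, 0.33, 0.065, 0],
    [1, 0, 0.5, 0.105, 0],
    [1, 0, 0.66, 0.155, 0],
    [1, 0, 0.82, 0.21, 0],
  ],
)

```text
clock: 5.35
position: [0.4705, -0.0292, 0.2412]
tcp_rot: [-3.111, 0.424, -0.002]
contact_force: [4.0, 8.3, 2.3]
grip_width: 0.258
gripper_force: 61.5
```

```bash
python3 step.py
```

```text
t 5.35 phi -0.348 r 0.1704 theta 0.259 ncc 1.00 F [4.  8.3 2.3]
to -0.55: y 0.765 z 0.367; to -0.50: y 0.581 z 0.261; to -0.45: y 0.392 z 0.165; to -0.40: y 0.198 z 0.077; to -0.35: y 0.000 z 0.000; to -0.30: y -0.202 z -0.067; to -0.25: y -0.406 z -0.125; to -0.20: y -0.613 z -0.172; to -0.15: y -0.823 z -0.208;
```

Not lifted yet, so on to about -0.50.

Emit:
jog_arm(
  series=[
    [1, 0, 0.12, 0.045, 0],
    [1, 0, 0.235, 0.095, 0],
    [1, 0, 0.35, 0.145, 0],
    [1, 0, 0.465, 0.2, 0],
    [1, 0, 0.58, 0.26, 0],
  ],
)

```text
clock: 5.9
position: [0.4643, -0.0515, 0.2308]
tcp_rot: [-3.112, 0.424, -0.002]
contact_force: [3.2, 6.8, 2.2]
grip_width: 0.261
gripper_force: 60.5
```

```bash
python3 step.py
```

```text
t 5.90 phi -0.497 r 0.1704 theta 0.176 ncc 0.98 F [3.2 6.8 2.2]
fit [0.2 1.  0.6] theta 0.260 w 0.000 resid [-0.     0.001  0.084]
phi_eq(0) -0.333
-0.80: 0.5s 0.159/-0.533 0.8s -0.060/-0.911 1.2s -0.542  div@.5 0.060
-0.76: 0.5s 0.173/-0.460 0.8s -0.016/-0.785 1.2s -0.432  div@.5 0.088
-0.72: 0.5s 0.188/-0.386 0.8s 0.029/-0.660 1.2s -0.321  div@.5 0.116
-0.68: 0.5s 0.202/-0.312 0.8s 0.073/-0.535 1.2s -0.210  div@.5 0.144
-0.64: 0.5s 0.216/-0.238 0.8s 0.118/-0.410 1.2s -0.099  div@.5 0.172
-0.60: 0.5s 0.230/-0.165 0.8s 0.162/-0.285 1.2s 0.011  div@.5 0.200
-0.56: 0.5s 0.244/-0.091 0.8s 0.206/-0.160 1.2s 0.121  div@.5 0.227
-0.52: 0.5s 0.257/-0.020 0.8s 0.249/-0.037 1.2s 0.229  div@.5 0.254
-0.48: 0.5s 0.260/0.000 0.8s 0.260/0.000 1.2s 0.260  div@.5 0.260
-0.44: 0.5s 0.260/0.000 0.8s 0.260/0.000 1.2s 0.260  div@.5 0.260
-0.40: 0.5s 0.260/0.000 0.8s 0.260/0.000 1.2s 0.260  div@.5 0.260
-0.36: 0.5s 0.260/0.000 0.8s 0.260/0.000 1.2s 0.260  div@.5 0.260
-0.32: 0.5s 0.260/0.000 0.8s 0.260/0.000 1.2s 0.260  div@.5 0.260
-0.28: 0.5s 0.260/0.000 0.8s 0.260/0.000 1.2s 0.260  div@.5 0.260
-0.24: 0.5s 0.260/0.000 0.8s 0.260/0.000 1.2s 0.260  div@.5 0.260
-0.20: 0.5s 0.260/0.000 0.8s 0.260/0.000 1.2s 0.260  div@.5 0.260
to -0.70: y 0.702 z 0.477; to -0.65: y 0.535 z 0.345; to -0.60: y 0.363 z 0.221; to -0.55: y 0.184 z 0.106; to -0.50: y -0.000 z -0.000; to -0.45: y -0.189 z -0.097; to -0.40: y -0.383 z -0.184; to -0.35: y -0.581 z -0.261; to -0.30: y -0.783 z -0.328;
```

```bash
python3 - <<'E'
s=open("step.py").read()
s=s.replace("v=least_squares(res,[.2,1,.6],x_scale=.05,diff_step=1e-3).x","v=min((least_squares(res,[g,k,.6],x_scale=.05,diff_step=1e-3) for g in(.05,.1,.16,.22) for k in(.85,1.1)),key=lambda q:q.cost).x; v=v")
open("step.py","w").write(s)
E
python3 step.py
```

```text
t 5.95 phi -0.503 r 0.1707 theta 0.161 ncc 0.98 F [ 3.7 -0.1  2.9]
fit [0.107 0.93  0.605] theta 0.159 w -0.378 resid [-0.     0.001  0.002 -0.001]
phi_eq(0) -0.177
-0.80: 0.5s -0.231/-1.293 0.8s -0.715/-1.915 1.2s -1.679  div@.5 -0.479
-0.76: 0.5s -0.217/-1.220 0.8s -0.672/-1.797 1.2s -1.576  div@.5 -0.451
-0.72: 0.5s -0.202/-1.148 0.8s -0.628/-1.678 1.2s -1.472  div@.5 -0.423
-0.68: 0.5s -0.188/-1.075 0.8s -0.585/-1.560 1.2s -1.369  div@.5 -0.395
-0.64: 0.5s -0.174/-1.002 0.8s -0.542/-1.442 1.2s -1.265  div@.5 -0.367
-0.60: 0.5s -0.160/-0.930 0.8s -0.498/-1.323 1.2s -1.162  div@.5 -0.338
-0.56: 0.5s -0.146/-0.857 0.8s -0.455/-1.205 1.2s -1.058  div@.5 -0.310
-0.52: 0.5s -0.131/-0.784 0.8s -0.412/-1.087 1.2s -0.955  div@.5 -0.282
-0.48: 0.5s -0.117/-0.712 0.8s -0.368/-0.968 1.2s -0.851  div@.5 -0.254
-0.44: 0.5s -0.103/-0.639 0.8s -0.325/-0.850 1.2s -0.748  div@.5 -0.226
-0.40: 0.5s -0.089/-0.566 0.8s -0.282/-0.732 1.2s -0.644  div@.5 -0.197
-0.36: 0.5s -0.074/-0.494 0.8s -0.238/-0.613 1.2s -0.541  div@.5 -0.169
-0.32: 0.5s -0.060/-0.421 0.8s -0.195/-0.495 1.2s -0.437  div@.5 -0.141
-0.28: 0.5s -0.046/-0.348 0.8s -0.152/-0.377 1.2s -0.334  div@.5 -0.113
-0.24: 0.5s -0.032/-0.276 0.8s -0.108/-0.258 1.2s -0.230  div@.5 -0.085
-0.20: 0.5s -0.018/-0.203 0.8s -0.065/-0.140 1.2s -0.127  div@.5 -0.057
to -0.70: y 0.699 z 0.482; to -0.65: y 0.533 z 0.348; to -0.60: y 0.361 z 0.223; to -0.55: y 0.183 z 0.107; to -0.50: y -0.000 z 0.000; to -0.45: y -0.189 z -0.098; to -0.40: y -0.382 z -0.186; to -0.35: y -0.579 z -0.265; to -0.30: y -0.780 z -0.333;
```

Lift-off was early and the drawer is rising at 0.38 rad/s. I'll brake to φ≈-0.12.

Emit:
jog_arm(
  series=[
    [1, 0, -0.39, -0.19, 0],
    [1, 0, -0.79, -0.335, 0],
    [1, 0, -1.2, -0.44, 0],
    [1, 0, -1.54, -0.495, 0],
  ],
)

```text
clock: 6.4
position: [0.4806, 0.0071, 0.2513]
tcp_rot: [3.111, -0.425, 0.002]
contact_force: [0.6, -6.2, 13.2]
grip_width: 0.26
gripper_force: 62.8
```

```bash
python3 step.py | grep -v "^-0.[4-9]"
```

```text
t 6.40 phi -0.119 r 0.1715 theta 0.050 ncc 0.96 F [ 0.6 -6.2 13.2]
fit [0.156 0.747 0.608] theta 0.047 w -0.019 resid [-0.     0.001  0.004  0.003 -0.003]
phi_eq(0) -0.256
-0.38: 0.5s 0.064/-0.107 0.8s 0.009/-0.233 1.2s -0.102  div@.5 0.041
-0.34: 0.5s 0.078/-0.038 0.8s 0.049/-0.132 1.2s -0.016  div@.5 0.069
-0.30: 0.5s 0.091/0.031 0.8s 0.089/-0.031 1.2s 0.070  div@.5 0.098
-0.26: 0.5s 0.105/0.100 0.8s 0.129/0.069 1.2s 0.157  div@.5 0.127
-0.22: 0.5s 0.119/0.169 0.8s 0.169/0.170 1.2s 0.243  div@.5 0.155
-0.18: 0.5s 0.133/0.238 0.8s 0.209/0.271 1.2s 0.260  div@.5 0.184
-0.14: 0.5s 0.147/0.307 0.8s 0.249/0.372 1.2s 0.260  div@.5 0.212
-0.10: 0.5s 0.160/0.376 0.8s 0.260/0.000 1.2s 0.260  div@.5 0.241
-0.06: 0.5s 0.174/0.445 0.8s 0.260/0.000 1.2s 0.260  div@.5 0.270
-0.02: 0.5s 0.188/0.514 0.8s 0.260/0.000 1.2s 0.260  div@.5 0.298
0.02: 0.5s 0.202/0.583 0.8s 0.260/0.000 1.2s 0.260  div@.5 0.327
0.06: 0.5s 0.216/0.651 0.8s 0.260/0.000 1.2s 0.260  div@.5 0.355
0.10: 0.5s 0.230/0.720 0.8s 0.260/0.000 1.2s 0.260  div@.5 0.384
0.14: 0.5s 0.243/0.789 0.8s 0.260/0.000 1.2s 0.260  div@.5 0.413
0.18: 0.5s 0.257/0.858 0.8s 0.260/0.000 1.2s 0.260  div@.5 0.441
to -0.32: y 0.828 z 0.185; to -0.27: y 0.625 z 0.123; to -0.22: y 0.419 z 0.072; to -0.17: y 0.210 z 0.031; to -0.12: y 0.000 z 0.000; to -0.07: y -0.212 z -0.020; to -0.02: y -0.424 z -0.029; to 0.03: y -0.636 z -0.028; to 0.08: y -0.848 z -0.016;
```

Emit:
jog_arm(
  series=[
    [1, 0, 0.37, 0.07, 0],
    [1, 0, 0.73, 0.17, 0],
    [1, 0, 1.07, 0.29, 0],
  ],
)

```text
clock: 6.75
position: [0.4692, -0.0339, 0.239]
tcp_rot: [-3.112, 0.424, -0.003]
contact_force: [10.9, 11.4, -20.3]
grip_width: 0.256
gripper_force: 60.8
```

```bash
python3 step.py | grep -v "^-0.[6-9]"
```

```text
t 6.75 phi -0.379 r 0.1701 theta 0.046 ncc 0.95 F [ 10.9  11.4 -20.3]
fit [0.141 0.794 0.601] theta 0.048 w -0.061 resid [ 0.001  0.006  0.005 -0.008  0.002]
phi_eq(0) -0.235
-0.56: 0.5s -0.126/-0.638 0.8s -0.358/-0.884 1.2s -0.772  div@.5 -0.258
-0.52: 0.5s -0.113/-0.568 0.8s -0.318/-0.779 1.2s -0.682  div@.5 -0.230
-0.48: 0.5s -0.099/-0.499 0.8s -0.277/-0.675 1.2s -0.592  div@.5 -0.202
-0.44: 0.5s -0.085/-0.430 0.8s -0.236/-0.570 1.2s -0.502  div@.5 -0.174
-0.40: 0.5s -0.071/-0.360 0.8s -0.196/-0.466 1.2s -0.412  div@.5 -0.146
-0.36: 0.5s -0.057/-0.291 0.8s -0.155/-0.361 1.2s -0.322  div@.5 -0.118
-0.32: 0.5s -0.044/-0.221 0.8s -0.115/-0.256 1.2s -0.232  div@.5 -0.089
-0.28: 0.5s -0.030/-0.152 0.8s -0.074/-0.152 1.2s -0.142  div@.5 -0.061
-0.24: 0.5s -0.016/-0.083 0.8s -0.034/-0.047 1.2s -0.052  div@.5 -0.033
-0.20: 0.5s -0.002/-0.013 0.8s 0.007/0.058 1.2s 0.038  div@.5 -0.005
-0.16: 0.5s 0.012/0.056 0.8s 0.047/0.162 1.2s 0.128  div@.5 0.023
-0.12: 0.5s 0.025/0.125 0.8s 0.088/0.267 1.2s 0.218  div@.5 0.051
-0.08: 0.5s 0.039/0.195 0.8s 0.128/0.371 1.2s 0.260  div@.5 0.080
to -0.58: y 0.753 z 0.391; to -0.53: y 0.572 z 0.279; to -0.48: y 0.386 z 0.177; to -0.43: y 0.195 z 0.084; to -0.38: y -0.000 z 0.000; to -0.33: y -0.199 z -0.074; to -0.28: y -0.402 z -0.137; to -0.23: y -0.608 z -0.191; to -0.18: y -0.816 z -0.234;
```

Emit:
jog_arm(
  series=[
    [1, 0, -0.17, -0.06, 0],
    [1, 0, -0.34, -0.11, 0],
    [1, 0, -0.52, -0.165, 0],
    [1, 0, -0.69, -0.21, 0],
  ],
)

```text
clock: 7.2
position: [0.4761, -0.0087, 0.2479]
tcp_rot: [3.11, -0.427, 0.001]
contact_force: [3.0, -0.1, -10.7]
grip_width: 0.259
gripper_force: 60.7
```

```bash
python3 step.py | grep -v "^-0.[5-9]"
```

```text
t 7.20 phi -0.218 r 0.1709 theta -0.045 ncc 0.92 F [  3.   -0.1 -10.7]
fit [0.129 0.847 0.6  ] theta -0.041 w -0.148 resid [ 0.01   0.009 -0.007 -0.008  0.004]
phi_eq(0) -0.216
-0.48: 0.5s -0.182/-0.549 0.8s -0.391/-0.823 1.2s -0.790  div@.5 -0.292
-0.44: 0.5s -0.168/-0.478 0.8s -0.350/-0.713 1.2s -0.696  div@.5 -0.264
-0.40: 0.5s -0.154/-0.408 0.8s -0.308/-0.604 1.2s -0.601  div@.5 -0.236
-0.36: 0.5s -0.140/-0.338 0.8s -0.267/-0.494 1.2s -0.506  div@.5 -0.208
-0.32: 0.5s -0.126/-0.267 0.8s -0.225/-0.384 1.2s -0.411  div@.5 -0.180
-0.28: 0.5s -0.112/-0.197 0.8s -0.184/-0.275 1.2s -0.316  div@.5 -0.152
-0.24: 0.5s -0.098/-0.126 0.8s -0.142/-0.165 1.2s -0.221  div@.5 -0.124
-0.20: 0.5s -0.085/-0.056 0.8s -0.101/-0.055 1.2s -0.126  div@.5 -0.096
-0.16: 0.5s -0.071/0.014 0.8s -0.059/0.054 1.2s -0.031  div@.5 -0.068
-0.12: 0.5s -0.057/0.085 0.8s -0.018/0.164 1.2s 0.064  div@.5 -0.040
-0.08: 0.5s -0.043/0.155 0.8s 0.024/0.274 1.2s 0.159  div@.5 -0.012
-0.04: 0.5s -0.029/0.226 0.8s 0.065/0.383 1.2s 0.254  div@.5 0.016
0.00: 0.5s -0.015/0.296 0.8s 0.107/0.493 1.2s 0.260  div@.5 0.044
0.04: 0.5s -0.001/0.367 0.8s 0.148/0.603 1.2s 0.260  div@.5 0.072
0.08: 0.5s 0.013/0.437 0.8s 0.190/0.712 1.2s 0.260  div@.5 0.100
to -0.42: y 0.806 z 0.265; to -0.37: y 0.610 z 0.184; to -0.32: y 0.410 z 0.112; to -0.27: y 0.206 z 0.051; to -0.22: y 0.000 z 0.000; to -0.17: y -0.209 z -0.041; to -0.12: y -0.419 z -0.071; to -0.07: y -0.630 z -0.090; to -0.02: y -0.843 z -0.100;
```

```bash
python3 step.py save pics/l1.png | head -2; python3 - <<'E'
from h import *
sd=cv2.imread("pics/l1.png"); th=tilt(sd)[0]
f=4; x0,y0=200,150
o=cv2.resize(sd[150:300,200:390],None,fx=f,fy=f,interpolation=cv2.INTER_CUBIC)
for t,col in((th,(0,255,0)),(th+.05,(255,0,0))):
    for q in ([(-.075,.19,.1),(.075,.19,.1),(.075,-.19,.1),(-.075,-.19,.1)],[(-.075,.19,0),(-.075,.19,.1),(-.075,-.19,.1),(-.075,-.19,0)]):
        pts=np.array([(proj("side",dr(x,t))-[x0,y0]+.5)*f for x in q]); cv2.polylines(o,[np.int32(pts)],True,col,1)
cv2.imwrite("pics/ov2.png",o)
E
```

```text
t 7.25 phi -0.207 r 0.1704 theta -0.053 ncc 0.92 F [-0.4 -0.9 13.6]
fit [0.129 0.851 0.6  ] theta -0.050 w -0.132 resid [ 0.01  -0.007 -0.008  0.002  0.002]
```

View pics/ov2.png

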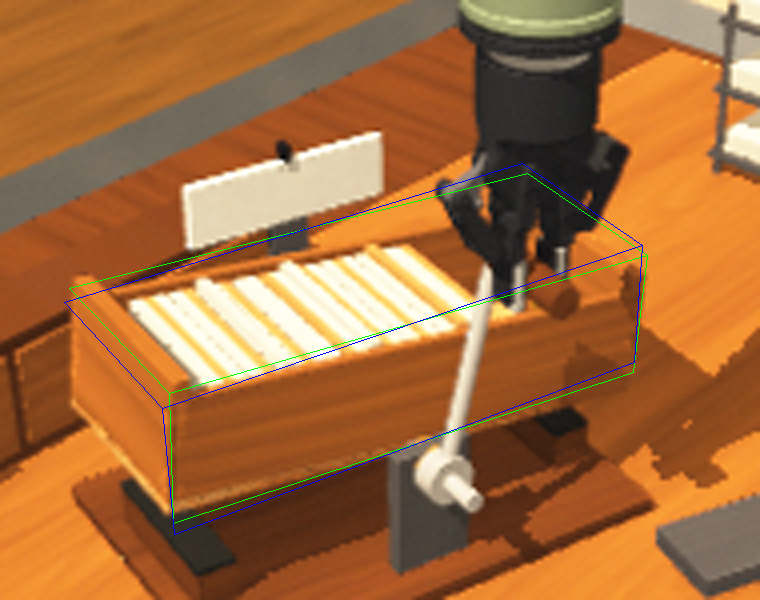

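The overlay at −0.053 lies close to the drawer's real end-wall edges: near top corner about (172,392), bottom about (172,513). Next I'll refine the tracked plane's height on this frame.

```bash
python3 - <<'E'
import h; from h import *
sd=cv2.imread("pics/l1.png")
for name,xs,ys in (("cards",(-.06,.06),(.16,.03)),("end",(-.075,.075),(.192,.178)),("all",(-.072,.072),(.188,.03))):
  for hh in (.06,.07,.08,.09,.1):
    h.Q=[(xs[0],ys[0],hh),(xs[1],ys[0],hh),(xs[1],ys[1],hh),(xs[0],ys[1],hh)]
    a,b=tilt(sd); print(name,hh,round(a,3),round(b,3))
E
```

```text
cards 0.06 -0.165 0.924
cards 0.07 -0.133 0.893
cards 0.08 -0.099 0.849Traceback (most recent call last):
  File "<stdin>", line 6, in <module>
  File "h.py", line 35, in tilt
    ths=np.arange(lo,hi,.004); s=np.array([c(t) for t in ths]); i=int(np.clip(s.argmax(),1,len(s)-2))
                                           ~^^^
  File "h.py", line 34, in <lambda>
    c=lambda th:float(cv2.matchTemplate(cv2.GaussianBlur(patch(g,th),(0,0),1.5),r,cv2.TM_CCOEFF_NORMED)[0,0])
                                                         ~~~~~^^^^^^
  File "h.py", line 31, in patch
    H=cv2.getPerspectiveTransform(np.float32([proj("side",dr(q,th)) for q in Q]),D)
                                              ~~~~^^^^^^^^^^^^^^^^^
  File "h.py", line 7, in proj
    K,R,t=cam(n); q=K@(R@np.asarray(X,float)+t); return q[:2]/q[2]
          ~~~^^^
  File "h.py", line 4, in cam
    p=robot.camera_params(n); f=240/np.tan(np.radians(p["fovy"]/2))
ValueError: time passes only in moves, steps and waits
```

```bash
python3 - <<'E'
s=open("h.py").read()
s=s.replace("def cam(n):\n","""CAMS={}
def cam(n):
    if n=="wrist": return cam0(n)
    if n not in CAMS: CAMS[n]=cam0(n)
    return CAMS[n]
def cam0(n):
""")
open("h.py","w").write(s)
E
python3 - <<'E'
from h import *
for nm,X in (("top near",(-.075,.19,.1)),("bot near",(-.075,.19,0)),("top far",(.075,.19,.1))):
    print(nm,[(t,proj("side",dr(X,t)).round(1).tolist()) for t in (.26,.1,0,-.05,-.1,-.15)])
# corner zoom of both frames
o=[cv2.resize(cv2.imread(f"pics/{n}.png")[225:305,205:265],(400,533),interpolation=cv2.INTER_CUBIC) for n in ("side0","l1")]
cv2.imwrite("pics/c1.png",np.hstack(o))
E
```

```text
top near [(0.26, [234.8, 271.2]), (0.1, [237.4, 259.4]), (0, [240.1, 251.9]), (-0.05, [241.7, 248.2]), (-0.1, [243.5, 244.5]), (-0.15, [245.5, 240.8])]
bot near [(0.26, [246.6, 296.8]), (0.1, [243.9, 288.8]), (0, [243.1, 283.3]), (-0.05, [242.9, 280.4]), (-0.1, [242.9, 277.5]), (-0.15, [243.0, 274.4])]
top far [(0.26, [210.9, 243.4]), (0.1, [213.1, 232.3]), (0, [215.5, 225.3]), (-0.05, [216.9, 221.8]), (-0.1, [218.5, 218.3]), (-0.15, [220.3, 214.9])]
```

View pics/c1.png

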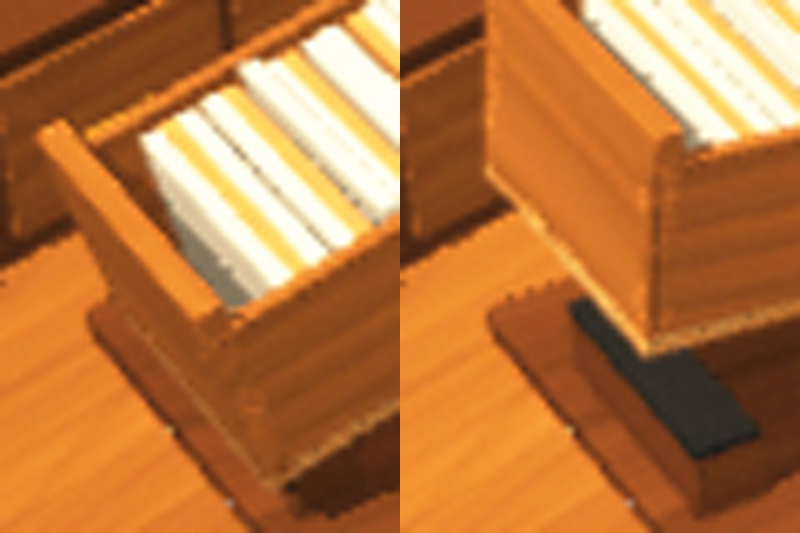

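The bottom near corner is the sharp feature. It was at pixel (245.8,298.0) at rest and is now at (242.8,277.8), so the tilt is about −0.115 and the old tracker was scaled wrong. I'll switch to a front-face patch and rescale the log before moving.

```bash
python3 - <<'E'
import h; from h import *
sd=cv2.imread("pics/l1.png")
for nm,Q in (("front",[(-.075,.195,.082),(-.075,.05,.082),(-.075,.05,-.008),(-.075,.195,-.008)]),
  ("front2",[(-.075,.195,.09),(-.075,.03,.09),(-.075,.03,-.004),(-.075,.195,-.004)]),
  ("cards75",[(-.06,.16,.075),(.06,.16,.075),(.06,.03,.075),(-.06,.03,.075)]),
  ("left",[(-.075,.19,.1),(.075,.19,.1),(.075,.19,-.008),(-.075,.19,-.008)])):
    h.Q=Q; print(nm,tilt(sd))
E
cp step.py step0.py; python3 - <<'E'
import json
L=json.load(open("log.json"))
for r in L: r[2]=.26-(.26-r[2])*1.198
json.dump(L,open("log2.json","w"))
s=open("step.py").read().replace('"log.json"','"log2.json"').replace("for tgt in np.arange(-1.0,.4,.02)","for tgt in np.arange(-.8,.8,.02)").replace('abs(b[0]-f)<.31','abs(b[0]-f)<.6 and abs(b[1][5])<.15')
s=s.replace("s=robot.observe(); f,r=phi(s); img=robot.get_image(\"side\"); th,c=tilt(img)\nlog[-1]=[float(s[\"clock\"]),f,float(th)]\njson.dump(log,open(F,\"w\"))","log.pop(); s=robot.observe(); f,r=phi(s); th=c=0")
open("fit_only.py","w").write(s)
E
python3 fit_only.py
```

```text
front (np.float64(-0.10428609969438284), np.float64(0.8820632696151733))
front2 (np.float64(-0.10713703015691067), np.float64(0.9569809436798096))
cards75 (np.float64(-0.11738878468740409), np.float64(0.8647696375846863))
left (np.float64(0.2242719215311348), np.float64(0.4869321882724762))
t 7.25 phi -0.209 r 0.1704 theta 0.000 ncc 0.00 F [-2.7 -2.5 13.4]
fit [0.133 0.805 0.605] theta -0.112 w -0.158 resid [ 0.009 -0.002 -0.012  0.002  0.003]
phi_eq(0) -0.221
-0.14: 0.5s -0.144/0.021 0.8s -0.129/0.068 1.2s -0.095  div@.5 -0.139
-0.10: 0.5s -0.130/0.091 0.8s -0.088/0.174 1.2s -0.004  div@.5 -0.111
-0.06: 0.5s -0.116/0.161 0.8s -0.047/0.280 1.2s 0.088  div@.5 -0.083
-0.02: 0.5s -0.102/0.231 0.8s -0.006/0.386 1.2s 0.179  div@.5 -0.054
0.02: 0.5s -0.088/0.301 0.8s 0.035/0.492 1.2s 0.260  div@.5 -0.026
0.06: 0.5s -0.074/0.371 0.8s 0.076/0.598 1.2s 0.260  div@.5 0.002
0.10: 0.5s -0.060/0.441 0.8s 0.116/0.704 1.2s 0.260  div@.5 0.031
0.14: 0.5s -0.046/0.511 0.8s 0.157/0.810 1.2s 0.260  div@.5 0.059
0.18: 0.5s -0.032/0.580 0.8s 0.198/0.916 1.2s 0.260  div@.5 0.087
0.22: 0.5s -0.018/0.650 0.8s 0.239/1.022 1.2s 0.260  div@.5 0.116
0.26: 0.5s -0.005/0.720 0.8s 0.260/0.000 1.2s 0.260  div@.5 0.144
0.30: 0.5s 0.009/0.790 0.8s 0.260/0.000 1.2s 0.260  div@.5 0.172
0.34: 0.5s 0.023/0.860 0.8s 0.260/0.000 1.2s 0.260  div@.5 0.201
0.38: 0.5s 0.037/0.930 0.8s 0.260/0.000 1.2s 0.260  div@.5 0.229
to -0.41: y 0.808 z 0.258; to -0.36: y 0.611 z 0.179; to -0.31: y 0.411 z 0.109; to -0.26: y 0.207 z 0.049; to -0.21: y 0.000 z 0.000; to -0.16: y -0.209 z -0.039; to -0.11: y -0.419 z -0.067; to -0.06: y -0.631 z -0.085; to -0.01: y -0.844 z -0.093;
```

Emit:
jog_arm(
  series=[
    [1, 0, -0.4, -0.055, 0],
    [1, 0, -0.8, -0.09, 0],
    [1, 0, -1.14, -0.09, 0],
  ],
)

```text
clock: 7.6
position: [0.4885, 0.0364, 0.2511]
tcp_rot: [3.111, -0.426, 0.0]
contact_force: [-6.3, -5.7, 21.3]
grip_width: 0.26
gripper_force: 66.7
```

```bash
sed -i 's/^Q=.*/Q=[(-.075,.195,.09),(-.075,.03,.09),(-.075,.03,-.004),(-.075,.195,-.004)]/' h.py
sed -e 's/"log.json"/"log2.json"/; s/abs(b\[0\]-f)<.31/abs(b[0]-f)<.45 and abs(b[1][5])<.15/; s/np.arange(-1.0,.4,.02)/np.arange(-.8,.8,.02)/' -i step.py
python3 step.py
```

```text
t 7.60 phi 0.058 r 0.1704 theta -0.111 ncc 0.95 F [-6.3 -5.7 21.3]
fit [0.134 0.804 0.605] theta -0.111 w 0.215 resid [-0.002 -0.012  0.003  0.003 -0.   ]
phi_eq(0) -0.221
-0.38: 0.5s -0.029/-0.127 0.8s -0.107/-0.353 1.2s -0.283  div@.5 -0.055
-0.34: 0.5s -0.015/-0.057 0.8s -0.066/-0.247 1.2s -0.192  div@.5 -0.026
-0.30: 0.5s -0.001/0.013 0.8s -0.025/-0.141 1.2s -0.101  div@.5 0.002
-0.26: 0.5s 0.013/0.083 0.8s 0.016/-0.035 1.2s -0.010  div@.5 0.030
-0.22: 0.5s 0.027/0.153 0.8s 0.057/0.071 1.2s 0.082  div@.5 0.059
-0.18: 0.5s 0.041/0.223 0.8s 0.098/0.177 1.2s 0.173  div@.5 0.087
-0.14: 0.5s 0.055/0.293 0.8s 0.139/0.282 1.2s 0.260  div@.5 0.115
-0.10: 0.5s 0.069/0.363 0.8s 0.180/0.388 1.2s 0.260  div@.5 0.144
-0.06: 0.5s 0.083/0.433 0.8s 0.221/0.494 1.2s 0.260  div@.5 0.172
-0.02: 0.5s 0.097/0.503 0.8s 0.260/0.000 1.2s 0.260  div@.5 0.200
0.02: 0.5s 0.111/0.573 0.8s 0.260/0.000 1.2s 0.260  div@.5 0.229
0.06: 0.5s 0.124/0.643 0.8s 0.260/0.000 1.2s 0.260  div@.5 0.257
0.10: 0.5s 0.138/0.713 0.8s 0.260/0.000 1.2s 0.260  div@.5 0.285
to -0.14: y 0.848 z 0.035; to -0.09: y 0.637 z 0.011; to -0.04: y 0.425 z -0.004; to 0.01: y 0.212 z -0.007; to 0.06: y 0.000 z 0.000; to 0.11: y -0.212 z 0.018; to 0.16: y -0.422 z 0.046; to 0.21: y -0.631 z 0.085; to 0.26: y -0.838 z 0.134;
```

Emit:
jog_arm(
  series=[
    [1, 0, 0.37, -0.005, 0],
    [1, 0, 0.735, 0.02, 0],
    [1, 0, 1.09, 0.075, 0],
    [1, 0, 1.42, 0.16, 0],
  ],
)

```text
clock: 8.05
position: [0.4735, -0.0182, 0.2445]
tcp_rot: [-3.112, 0.425, -0.002]
contact_force: [-3.8, -2.0, 24.5]
grip_width: 0.259
gripper_force: 65.8
```

```bash
python3 step.py
```

```text
t 8.05 phi -0.278 r 0.1701 theta -0.018 ncc 0.95 F [-3.8 -2.  24.5]
fit [0.126 0.789 0.585] theta -0.012 w 0.111 resid [-0.011  0.001  0.001 -0.009  0.006]
phi_eq(0) -0.215
-0.60: 0.5s -0.144/-0.677 0.8s -0.403/-1.008 1.2s -0.881  div@.5 -0.283
-0.56: 0.5s -0.131/-0.609 0.8s -0.363/-0.906 1.2s -0.793  div@.5 -0.256
-0.52: 0.5s -0.117/-0.541 0.8s -0.323/-0.803 1.2s -0.704  div@.5 -0.229
-0.48: 0.5s -0.104/-0.473 0.8s -0.284/-0.700 1.2s -0.615  div@.5 -0.201
-0.44: 0.5s -0.091/-0.406 0.8s -0.244/-0.597 1.2s -0.527  div@.5 -0.174
-0.40: 0.5s -0.077/-0.338 0.8s -0.204/-0.494 1.2s -0.438  div@.5 -0.146
-0.36: 0.5s -0.064/-0.270 0.8s -0.165/-0.391 1.2s -0.350  div@.5 -0.119
-0.32: 0.5s -0.050/-0.202 0.8s -0.125/-0.288 1.2s -0.261  div@.5 -0.092
-0.28: 0.5s -0.037/-0.135 0.8s -0.085/-0.185 1.2s -0.172  div@.5 -0.064
-0.24: 0.5s -0.023/-0.067 0.8s -0.046/-0.082 1.2s -0.084  div@.5 -0.037
-0.20: 0.5s -0.010/0.001 0.8s -0.006/0.020 1.2s 0.005  div@.5 -0.010
-0.16: 0.5s 0.004/0.069 0.8s 0.034/0.123 1.2s 0.093  div@.5 0.018
-0.12: 0.5s 0.017/0.136 0.8s 0.073/0.226 1.2s 0.182  div@.5 0.045
-0.08: 0.5s 0.031/0.204 0.8s 0.113/0.329 1.2s 0.260  div@.5 0.073
-0.04: 0.5s 0.044/0.272 0.8s 0.153/0.432 1.2s 0.260  div@.5 0.100
0.00: 0.5s 0.058/0.340 0.8s 0.192/0.535 1.2s 0.260  div@.5 0.127
0.04: 0.5s 0.071/0.407 0.8s 0.232/0.638 1.2s 0.260  div@.5 0.155
0.08: 0.5s 0.085/0.475 0.8s 0.260/0.000 1.2s 0.260  div@.5 0.182
0.12: 0.5s 0.098/0.543 0.8s 0.260/0.000 1.2s 0.260  div@.5 0.210
0.16: 0.5s 0.112/0.611 0.8s 0.260/0.000 1.2s 0.260  div@.5 0.237
to -0.48: y 0.789 z 0.313; to -0.43: y 0.598 z 0.220; to -0.38: y 0.402 z 0.137; to -0.33: y 0.203 z 0.063; to -0.28: y 0.000 z 0.000; to -0.23: y -0.206 z -0.053; to -0.18: y -0.414 z -0.096; to -0.13: y -0.624 z -0.129; to -0.08: y -0.835 z -0.150;
```

Emit:
jog_arm(
  series=[
    [1, 0, -0.09, -0.025, 0],
    [1, 0, -0.18, -0.05, 0],
    [1, 0, -0.26, -0.075, 0],
    [1, 0, -0.34, -0.095, 0],
  ],
)

```text
clock: 8.5
position: [0.4768, -0.0064, 0.2486]
tcp_rot: [3.111, -0.427, 0.001]
contact_force: [-2.4, -8.7, 15.8]
grip_width: 0.264
gripper_force: 63.7
```

```bash
python3 - <<'E'
s=open("step.py").read()
i=s.index("def res(v):"); j=s.index("    print(\"phi_eq")
s=s[:i]+'''A=A[A[:,0]>=7.55][-9:]
def res(v):
    x,_=sim(v[:3],v[3],v[4],A[:,0],ph); return np.r_[(x-A[:,2])/.004,(v-[.13,.80,.595,A[0,2],.1])/[.03,.06,.015,.01,.3]]
if 1:
    v=least_squares(res,[.13,.8,.595,A[0,2],.1],x_scale=.05,diff_step=1e-3).x
    x,w=sim(v[:3],v[3],v[4],A[:,0],ph); v=v[:3]; print("fit",v.round(3),"theta %.3f w %.3f resid %s"%(x[-1],w[-1],(x-A[:,2]).round(3)))
'''+s[j:]
s=s.replace("abs(b[0]-f)<.45","abs(b[0]-f)<.25")
open("step.py","w").write(s)
E
python3 step.py
```

```text
t 8.50 phi -0.203 r 0.1711 theta -0.050 ncc 0.95 F [-2.4 -8.7 15.8]
fit [0.112 0.801 0.596] theta -0.050 w -0.101 resid [ 0. -0.  0.]
phi_eq(0) -0.188
-0.34: 0.5s -0.144/-0.338 0.8s -0.269/-0.483 1.2s -0.497  div@.5 -0.214
-0.30: 0.5s -0.130/-0.269 0.8s -0.229/-0.378 1.2s -0.407  div@.5 -0.186
-0.26: 0.5s -0.117/-0.200 0.8s -0.188/-0.273 1.2s -0.317  div@.5 -0.158
-0.22: 0.5s -0.103/-0.131 0.8s -0.148/-0.168 1.2s -0.226  div@.5 -0.130
-0.18: 0.5s -0.089/-0.062 0.8s -0.108/-0.063 1.2s -0.136  div@.5 -0.102
-0.14: 0.5s -0.076/0.007 0.8s -0.067/0.042 1.2s -0.046  div@.5 -0.074
-0.10: 0.5s -0.062/0.076 0.8s -0.027/0.147 1.2s 0.045  div@.5 -0.046
-0.06: 0.5s -0.048/0.145 0.8s 0.014/0.252 1.2s 0.135  div@.5 -0.018
-0.02: 0.5s -0.034/0.214 0.8s 0.054/0.357 1.2s 0.226  div@.5 0.010
0.02: 0.5s -0.021/0.283 0.8s 0.095/0.462 1.2s 0.260  div@.5 0.037
to -0.40: y 0.810 z 0.253; to -0.35: y 0.613 z 0.175; to -0.30: y 0.411 z 0.106; to -0.25: y 0.207 z 0.048; to -0.20: y 0.000 z 0.000; to -0.15: y -0.209 z -0.038; to -0.10: y -0.420 z -0.065; to -0.05: y -0.632 z -0.081; to -0.00: y -0.844 z -0.087;
```

Emit:
jog_arm(
  series=[
    [1, 0, -0.24, -0.04, 0],
    [1, 0, -0.47, -0.07, 0],
    [1, 0, -0.69, -0.085, 0],
  ],
)

```text
clock: 8.85
position: [0.4843, 0.0209, 0.2517]
tcp_rot: [3.111, -0.426, 0.0]
contact_force: [5.4, -1.7, -19.9]
grip_width: 0.262
gripper_force: 62.1
```

```bash
python3 step.py
```

```text
t 8.85 phi -0.036 r 0.1709 theta -0.040 ncc 0.97 F [  5.4  -1.7 -19.9]
fit [0.118 0.792 0.598] theta -0.043 w 0.129 resid [ 0.    -0.003  0.005 -0.002]
phi_eq(0) -0.197
-0.28: 0.5s 0.014/-0.039 0.8s -0.019/-0.156 1.2s -0.097  div@.5 0.006
-0.24: 0.5s 0.028/0.030 0.8s 0.022/-0.051 1.2s -0.008  div@.5 0.034
-0.20: 0.5s 0.042/0.099 0.8s 0.062/0.053 1.2s 0.082  div@.5 0.062
-0.16: 0.5s 0.055/0.168 0.8s 0.103/0.157 1.2s 0.172  div@.5 0.090
-0.12: 0.5s 0.069/0.237 0.8s 0.143/0.261 1.2s 0.260  div@.5 0.118
-0.08: 0.5s 0.083/0.306 0.8s 0.183/0.365 1.2s 0.260  div@.5 0.146
-0.04: 0.5s 0.097/0.375 0.8s 0.224/0.470 1.2s 0.260  div@.5 0.174
0.00: 0.5s 0.110/0.444 0.8s 0.260/0.000 1.2s 0.260  div@.5 0.202
0.04: 0.5s 0.124/0.514 0.8s 0.260/0.000 1.2s 0.260  div@.5 0.230
0.08: 0.5s 0.138/0.583 0.8s 0.260/0.000 1.2s 0.260  div@.5 0.258
to -0.24: y 0.841 z 0.115; to -0.19: y 0.633 z 0.070; to -0.14: y 0.423 z 0.036; to -0.09: y 0.212 z 0.013; to -0.04: y -0.000 z 0.000; to 0.01: y -0.212 z -0.002; to 0.06: y -0.425 z 0.006; to 0.11: y -0.636 z 0.025; to 0.16: y -0.847 z 0.055;
```

Emit:
jog_arm(
  series=[
    [1, 0, 0.26, 0.015, 0],
    [1, 0, 0.52, 0.05, 0],
    [1, 0, 0.775, 0.1, 0],
    [1, 0, 1.02, 0.16, 0],
  ],
)

```text
clock: 9.3
position: [0.4735, -0.0182, 0.2453]
tcp_rot: [-3.111, 0.425, -0.002]
contact_force: [3.7, 6.8, 2.4]
grip_width: 0.262
gripper_force: 62.2
```

```bash
python3 step.py
```

```text
t 9.30 phi -0.277 r 0.1708 theta 0.030 ncc 0.97 F [3.7 6.8 2.4]
fit [0.12  0.797 0.601] theta 0.029 w 0.045 resid [ 0.    -0.004  0.005 -0.    -0.001]
phi_eq(0) -0.199
-0.52: 0.5s -0.096/-0.575 0.8s -0.313/-0.839 1.2s -0.708  div@.5 -0.215
-0.48: 0.5s -0.083/-0.505 0.8s -0.272/-0.734 1.2s -0.618  div@.5 -0.187
-0.44: 0.5s -0.069/-0.436 0.8s -0.232/-0.629 1.2s -0.528  div@.5 -0.159
-0.40: 0.5s -0.055/-0.367 0.8s -0.191/-0.524 1.2s -0.438  div@.5 -0.131
-0.36: 0.5s -0.041/-0.297 0.8s -0.150/-0.419 1.2s -0.347  div@.5 -0.103
-0.32: 0.5s -0.027/-0.228 0.8s -0.110/-0.314 1.2s -0.257  div@.5 -0.074
-0.28: 0.5s -0.014/-0.158 0.8s -0.069/-0.209 1.2s -0.167  div@.5 -0.046
-0.24: 0.5s 0.000/-0.089 0.8s -0.029/-0.104 1.2s -0.077  div@.5 -0.018
-0.20: 0.5s 0.014/-0.020 0.8s 0.012/0.000 1.2s 0.014  div@.5 0.010
-0.16: 0.5s 0.028/0.050 0.8s 0.052/0.105 1.2s 0.104  div@.5 0.038
-0.12: 0.5s 0.042/0.119 0.8s 0.093/0.210 1.2s 0.194  div@.5 0.066
-0.08: 0.5s 0.055/0.189 0.8s 0.134/0.315 1.2s 0.260  div@.5 0.094
-0.04: 0.5s 0.069/0.258 0.8s 0.174/0.420 1.2s 0.260  div@.5 0.123
to -0.48: y 0.789 z 0.312; to -0.43: y 0.598 z 0.220; to -0.38: y 0.402 z 0.136; to -0.33: y 0.203 z 0.063; to -0.28: y 0.000 z 0.000; to -0.23: y -0.206 z -0.053; to -0.18: y -0.414 z -0.096; to -0.13: y -0.624 z -0.128; to -0.08: y -0.835 z -0.149;
```

Emit:
jog_arm(
  series=[
    [1, 0, -0.065, -0.015, 0],
    [1, 0, -0.13, -0.03, 0],
    [1, 0, -0.19, -0.05, 0],
    [1, 0, -0.255, -0.065, 0],
  ],
)

```text
clock: 9.75
position: [0.4757, -0.0099, 0.2478]
tcp_rot: [3.111, -0.427, -0.0]
contact_force: [5.0, -0.5, -9.8]
grip_width: 0.258
gripper_force: 61.6
```

```bash
python3 step.py
```

```text
t 9.75 phi -0.225 r 0.1711 theta 0.006 ncc 0.97 F [ 5.  -0.5 -9.8]
fit [0.12  0.794 0.601] theta 0.006 w -0.073 resid [ 0.    -0.004  0.006 -0.    -0.001  0.   ]
phi_eq(0) -0.199
-0.46: 0.5s -0.110/-0.482 0.8s -0.291/-0.704 1.2s -0.623  div@.5 -0.209
-0.42: 0.5s -0.096/-0.413 0.8s -0.251/-0.600 1.2s -0.533  div@.5 -0.181
-0.38: 0.5s -0.082/-0.343 0.8s -0.210/-0.495 1.2s -0.443  div@.5 -0.153
-0.34: 0.5s -0.068/-0.274 0.8s -0.169/-0.390 1.2s -0.353  div@.5 -0.125
-0.30: 0.5s -0.054/-0.205 0.8s -0.129/-0.286 1.2s -0.263  div@.5 -0.097
-0.26: 0.5s -0.040/-0.135 0.8s -0.088/-0.181 1.2s -0.173  div@.5 -0.068
-0.22: 0.5s -0.027/-0.066 0.8s -0.048/-0.076 1.2s -0.083  div@.5 -0.040
-0.18: 0.5s -0.013/0.003 0.8s -0.007/0.028 1.2s 0.007  div@.5 -0.012
-0.14: 0.5s 0.001/0.073 0.8s 0.033/0.133 1.2s 0.097  div@.5 0.016
-0.10: 0.5s 0.015/0.142 0.8s 0.074/0.238 1.2s 0.187  div@.5 0.044
-0.06: 0.5s 0.029/0.212 0.8s 0.114/0.342 1.2s 0.260  div@.5 0.072
-0.02: 0.5s 0.042/0.281 0.8s 0.155/0.447 1.2s 0.260  div@.5 0.101
0.02: 0.5s 0.056/0.350 0.8s 0.195/0.551 1.2s 0.260  div@.5 0.129
to -0.42: y 0.804 z 0.271; to -0.37: y 0.609 z 0.188; to -0.32: y 0.409 z 0.115; to -0.27: y 0.206 z 0.052; to -0.22: y 0.000 z 0.000; to -0.17: y -0.208 z -0.042; to -0.12: y -0.418 z -0.074; to -0.07: y -0.630 z -0.095; to -0.02: y -0.842 z -0.105;
```

Emit:
jog_arm(
  series=[
    [1, 0, -0.065, -0.01, 0],
    [1, 0, -0.13, -0.025, 0],
    [1, 0, -0.19, -0.04, 0],
    [1, 0, -0.25, -0.05, 0],
  ],
)

```text
clock: 10.2
position: [0.4785, 0.0002, 0.2502]
tcp_rot: [3.111, -0.426, 0.001]
contact_force: [-3.0, -8.9, 19.6]
grip_width: 0.26
gripper_force: 63.7
```

```bash
python3 step.py
```

```text
t 10.20 phi -0.162 r 0.1714 theta 0.002 ncc 0.98 F [-3.  -8.9 19.6]
fit [0.12  0.825 0.597] theta -0.001 w 0.026 resid [ 0.    -0.005  0.005 -0.001 -0.001  0.004 -0.003]
phi_eq(0) -0.202
-0.40: 0.5s -0.046/-0.311 0.8s -0.172/-0.504 1.2s -0.417  div@.5 -0.110
-0.36: 0.5s -0.033/-0.242 0.8s -0.131/-0.397 1.2s -0.324  div@.5 -0.082
-0.32: 0.5s -0.019/-0.172 0.8s -0.090/-0.290 1.2s -0.231  div@.5 -0.054
-0.28: 0.5s -0.005/-0.102 0.8s -0.049/-0.183 1.2s -0.139  div@.5 -0.026
-0.24: 0.5s 0.009/-0.033 0.8s -0.009/-0.075 1.2s -0.046  div@.5 0.002
-0.20: 0.5s 0.022/0.037 0.8s 0.032/0.032 1.2s 0.046  div@.5 0.030
-0.16: 0.5s 0.036/0.106 0.8s 0.073/0.139 1.2s 0.139  div@.5 0.058
-0.12: 0.5s 0.050/0.176 0.8s 0.114/0.246 1.2s 0.231  div@.5 0.086
-0.08: 0.5s 0.064/0.246 0.8s 0.155/0.353 1.2s 0.260  div@.5 0.114
-0.04: 0.5s 0.078/0.315 0.8s 0.196/0.461 1.2s 0.260  div@.5 0.142
0.00: 0.5s 0.091/0.385 0.8s 0.237/0.568 1.2s 0.260  div@.5 0.169
0.04: 0.5s 0.105/0.455 0.8s 0.260/0.000 1.2s 0.260  div@.5 0.197
0.08: 0.5s 0.119/0.524 0.8s 0.260/0.000 1.2s 0.260  div@.5 0.225
to -0.36: y 0.820 z 0.220; to -0.31: y 0.619 z 0.149; to -0.26: y 0.415 z 0.089; to -0.21: y 0.209 z 0.039; to -0.16: y 0.000 z 0.000; to -0.11: y -0.210 z -0.029; to -0.06: y -0.422 z -0.047; to -0.01: y -0.635 z -0.055; to 0.04: y -0.847 z -0.052;
```

Emit:
jog_arm(
  series=[
    [1, 0, 0.075, 0.015, 0],
    [1, 0, 0.15, 0.035, 0],
    [1, 0, 0.23, 0.055, 0],
    [1, 0, 0.305, 0.075, 0],
  ],
)

```text
clock: 10.65
position: [0.4756, -0.0104, 0.2476]
tcp_rot: [-3.112, 0.425, -0.003]
contact_force: [-5.0, 1.0, 28.2]
grip_width: 0.259
gripper_force: 64.7
```

```bash
python3 step.py
```

```text
t 10.65 phi -0.228 r 0.1710 theta 0.020 ncc 0.96 F [-5.   1.  28.2]
fit [0.121 0.834 0.596] theta 0.018 w 0.012 resid [ 0.    -0.006  0.005 -0.001 -0.002  0.005 -0.001 -0.001]
phi_eq(0) -0.202
-0.46: 0.5s -0.073/-0.446 0.8s -0.246/-0.683 1.2s -0.576  div@.5 -0.163
-0.42: 0.5s -0.059/-0.376 0.8s -0.204/-0.575 1.2s -0.483  div@.5 -0.135
-0.38: 0.5s -0.045/-0.307 0.8s -0.163/-0.467 1.2s -0.389  div@.5 -0.107
-0.34: 0.5s -0.031/-0.237 0.8s -0.122/-0.359 1.2s -0.296  div@.5 -0.079
-0.30: 0.5s -0.018/-0.167 0.8s -0.081/-0.251 1.2s -0.202  div@.5 -0.051
-0.26: 0.5s -0.004/-0.097 0.8s -0.040/-0.143 1.2s -0.109  div@.5 -0.023
-0.22: 0.5s 0.010/-0.028 0.8s 0.001/-0.035 1.2s -0.016  div@.5 0.005
-0.18: 0.5s 0.024/0.042 0.8s 0.042/0.073 1.2s 0.078  div@.5 0.032
-0.14: 0.5s 0.038/0.112 0.8s 0.083/0.181 1.2s 0.171  div@.5 0.060
-0.10: 0.5s 0.052/0.182 0.8s 0.124/0.289 1.2s 0.260  div@.5 0.088
-0.06: 0.5s 0.065/0.251 0.8s 0.165/0.397 1.2s 0.260  div@.5 0.116
-0.02: 0.5s 0.079/0.321 0.8s 0.206/0.505 1.2s 0.260  div@.5 0.144
0.02: 0.5s 0.093/0.391 0.8s 0.247/0.613 1.2s 0.260  div@.5 0.172
to -0.43: y 0.803 z 0.273; to -0.38: y 0.608 z 0.190; to -0.33: y 0.409 z 0.116; to -0.28: y 0.206 z 0.053; to -0.23: y 0.000 z 0.000; to -0.18: y -0.208 z -0.043; to -0.13: y -0.418 z -0.075; to -0.08: y -0.629 z -0.097; to -0.03: y -0.842 z -0.108;
```

Emit:
jog_arm(
  series=[
    [1, 0, 0, -0.01, 0],
    [1, 0, -0.01, -0.02, 0],
    [1, 0, -0.015, -0.025, 0],
    [1, 0, -0.02, -0.03, 0],
    [1, 0, -0.03, -0.03, 0],
  ],
)

```text
clock: 11.2
position: [0.4759, -0.0091, 0.2477]
tcp_rot: [3.112, -0.425, -0.0]
contact_force: [4.7, -3.9, 0.6]
grip_width: 0.26
gripper_force: 62.7
```

```bash
python3 step.py
```

```text
t 11.20 phi -0.220 r 0.1708 theta 0.004 ncc 0.94 F [ 4.7 -3.9  0.6]
fit [0.121 0.826 0.597] theta 0.005 w -0.035 resid [ 0.    -0.005  0.005 -0.001 -0.001  0.005 -0.001 -0.003  0.001]
phi_eq(0) -0.202
-0.46: 0.5s -0.099/-0.467 0.8s -0.279/-0.706 1.2s -0.619  div@.5 -0.194
-0.42: 0.5s -0.085/-0.398 0.8s -0.238/-0.599 1.2s -0.526  div@.5 -0.166
-0.38: 0.5s -0.071/-0.328 0.8s -0.197/-0.491 1.2s -0.433  div@.5 -0.138
-0.34: 0.5s -0.058/-0.258 0.8s -0.156/-0.384 1.2s -0.340  div@.5 -0.110
-0.30: 0.5s -0.044/-0.189 0.8s -0.115/-0.277 1.2s -0.247  div@.5 -0.082
-0.26: 0.5s -0.030/-0.119 0.8s -0.074/-0.169 1.2s -0.155  div@.5 -0.054
-0.22: 0.5s -0.016/-0.049 0.8s -0.033/-0.062 1.2s -0.062  div@.5 -0.026
-0.18: 0.5s -0.002/0.020 0.8s 0.008/0.046 1.2s 0.031  div@.5 0.002
-0.14: 0.5s 0.011/0.090 0.8s 0.049/0.153 1.2s 0.124  div@.5 0.030
-0.10: 0.5s 0.025/0.160 0.8s 0.090/0.260 1.2s 0.216  div@.5 0.058
-0.06: 0.5s 0.039/0.230 0.8s 0.131/0.368 1.2s 0.260  div@.5 0.086
-0.02: 0.5s 0.053/0.299 0.8s 0.172/0.475 1.2s 0.260  div@.5 0.113
0.02: 0.5s 0.067/0.369 0.8s 0.213/0.583 1.2s 0.260  div@.5 0.141
to -0.42: y 0.805 z 0.267; to -0.37: y 0.609 z 0.185; to -0.32: y 0.409 z 0.113; to -0.27: y 0.206 z 0.052; to -0.22: y 0.000 z 0.000; to -0.17: y -0.208 z -0.041; to -0.12: y -0.419 z -0.072; to -0.07: y -0.630 z -0.092; to -0.02: y -0.842 z -0.102;
```

To -0.185.

Emit:
jog_arm(
  series=[
    [1, 0, -0.03, -0.005, 0],
    [1, 0, -0.06, -0.01, 0],
    [1, 0, -0.09, -0.02, 0],
    [1, 0, -0.12, -0.025, 0],
    [1, 0, -0.145, -0.03, 0],
  ],
)

```text
clock: 11.75
position: [0.4773, -0.0041, 0.2492]
tcp_rot: [3.111, -0.425, -0.0]
contact_force: [-1.5, -5.3, 14.6]
grip_width: 0.259
gripper_force: 63.4
```

```bash
python3 step.py
```

```text
t 11.75 phi -0.188 r 0.1712 theta -0.000 ncc 0.95 F [-1.5 -5.3 14.6]
fit [0.121 0.79  0.595] theta -0.002 w 0.006 resid [-0.     0.002 -0.003 -0.002  0.004 -0.001 -0.001  0.004 -0.002]
phi_eq(0) -0.203
-0.42: 0.5s -0.070/-0.363 0.8s -0.211/-0.556 1.2s -0.475  div@.5 -0.145
-0.38: 0.5s -0.056/-0.294 0.8s -0.171/-0.452 1.2s -0.385  div@.5 -0.117
-0.34: 0.5s -0.042/-0.226 0.8s -0.131/-0.349 1.2s -0.296  div@.5 -0.089
-0.30: 0.5s -0.029/-0.157 0.8s -0.091/-0.245 1.2s -0.207  div@.5 -0.061
-0.26: 0.5s -0.015/-0.088 0.8s -0.051/-0.141 1.2s -0.118  div@.5 -0.033
-0.22: 0.5s -0.001/-0.019 0.8s -0.010/-0.038 1.2s -0.029  div@.5 -0.005
-0.18: 0.5s 0.012/0.049 0.8s 0.030/0.066 1.2s 0.061  div@.5 0.022
-0.14: 0.5s 0.026/0.118 0.8s 0.070/0.170 1.2s 0.150  div@.5 0.050
-0.10: 0.5s 0.040/0.187 0.8s 0.110/0.274 1.2s 0.239  div@.5 0.078
-0.06: 0.5s 0.053/0.255 0.8s 0.150/0.377 1.2s 0.260  div@.5 0.106
-0.02: 0.5s 0.067/0.324 0.8s 0.190/0.481 1.2s 0.260  div@.5 0.134
0.02: 0.5s 0.081/0.393 0.8s 0.231/0.585 1.2s 0.260  div@.5 0.162
0.06: 0.5s 0.094/0.461 0.8s 0.260/0.000 1.2s 0.260  div@.5 0.190
to -0.39: y 0.814 z 0.241; to -0.34: y 0.615 z 0.166; to -0.29: y 0.413 z 0.100; to -0.24: y 0.208 z 0.045; to -0.19: y 0.000 z 0.000; to -0.14: y -0.210 z -0.035; to -0.09: y -0.421 z -0.059; to -0.04: y -0.633 z -0.072; to 0.01: y -0.845 z -0.075;
```

Emit:
jog_arm(
  series=[
    [1, 0, 0.02, 0, 0],
    [1, 0, 0.04, 0, 0],
    [1, 0, 0.055, 0.005, 0],
    [1, 0, 0.07, 0.01, 0],
    [1, 0, 0.08, 0.01, 0],
    [1, 0, 0.09, 0.01, 0],
  ],
)

```text
clock: 12.4
position: [0.4766, -0.0064, 0.2488]
tcp_rot: [-3.112, 0.424, -0.001]
contact_force: [2.9, 0.2, 4.7]
grip_width: 0.255
gripper_force: 62.3
```

```bash
python3 step.py
```

```text
t 12.40 phi -0.203 r 0.1713 theta 0.017 ncc 0.98 F [2.9 0.2 4.7]
fit [0.121 0.806 0.593] theta 0.015 w 0.020 resid [ 0.    -0.004 -0.003  0.004 -0.001 -0.001  0.006  0.001 -0.003]
phi_eq(0) -0.204
-0.44: 0.5s -0.057/-0.389 0.8s -0.209/-0.600 1.2s -0.496  div@.5 -0.137
-0.40: 0.5s -0.044/-0.320 0.8s -0.169/-0.495 1.2s -0.406  div@.5 -0.109
-0.36: 0.5s -0.030/-0.251 0.8s -0.128/-0.390 1.2s -0.315  div@.5 -0.081
-0.32: 0.5s -0.016/-0.182 0.8s -0.088/-0.284 1.2s -0.224  div@.5 -0.054
-0.28: 0.5s -0.003/-0.114 0.8s -0.048/-0.179 1.2s -0.134  div@.5 -0.026
-0.24: 0.5s 0.011/-0.045 0.8s -0.007/-0.074 1.2s -0.043  div@.5 0.002
-0.20: 0.5s 0.025/0.024 0.8s 0.033/0.031 1.2s 0.047  div@.5 0.030
-0.16: 0.5s 0.038/0.093 0.8s 0.073/0.136 1.2s 0.138  div@.5 0.057
-0.12: 0.5s 0.052/0.162 0.8s 0.114/0.241 1.2s 0.229  div@.5 0.085
-0.08: 0.5s 0.066/0.231 0.8s 0.154/0.346 1.2s 0.260  div@.5 0.113
-0.04: 0.5s 0.079/0.300 0.8s 0.195/0.451 1.2s 0.260  div@.5 0.141
0.00: 0.5s 0.093/0.369 0.8s 0.235/0.556 1.2s 0.260  div@.5 0.169
0.04: 0.5s 0.107/0.438 0.8s 0.260/0.000 1.2s 0.260  div@.5 0.196
to -0.40: y 0.810 z 0.253; to -0.35: y 0.612 z 0.175; to -0.30: y 0.411 z 0.106; to -0.25: y 0.207 z 0.048; to -0.20: y 0.000 z 0.000; to -0.15: y -0.209 z -0.038; to -0.10: y -0.420 z -0.065; to -0.05: y -0.632 z -0.081; to -0.00: y -0.844 z -0.087;
```

To -0.24.

Emit:
jog_arm(
  series=[
    [1, 0, 0.04, 0.01, 0],
    [1, 0, 0.08, 0.02, 0],
    [1, 0, 0.115, 0.03, 0],
    [1, 0, 0.15, 0.035, 0],
  ],
)

```text
clock: 12.85
position: [0.4752, -0.0115, 0.2475]
tcp_rot: [-3.111, 0.424, -0.001]
contact_force: [3.7, 5.3, 4.0]
grip_width: 0.262
gripper_force: 62.4
```

```bash
python3 step.py
```

```text
t 12.85 phi -0.234 r 0.1712 theta 0.016 ncc 0.95 F [3.7 5.3 4. ]
fit [0.122 0.779 0.599] theta 0.016 w -0.024 resid [ 0.    -0.003  0.003 -0.002 -0.001  0.005  0.001 -0.002  0.   ]
phi_eq(0) -0.204
-0.48: 0.5s -0.092/-0.487 0.8s -0.277/-0.713 1.2s -0.610  div@.5 -0.194
-0.44: 0.5s -0.079/-0.419 0.8s -0.236/-0.610 1.2s -0.522  div@.5 -0.166
-0.40: 0.5s -0.065/-0.350 0.8s -0.196/-0.507 1.2s -0.433  div@.5 -0.138
-0.36: 0.5s -0.051/-0.281 0.8s -0.156/-0.404 1.2s -0.345  div@.5 -0.110
-0.32: 0.5s -0.038/-0.212 0.8s -0.116/-0.301 1.2s -0.256  div@.5 -0.082
-0.28: 0.5s -0.024/-0.143 0.8s -0.076/-0.198 1.2s -0.168  div@.5 -0.054
-0.24: 0.5s -0.010/-0.075 0.8s -0.036/-0.095 1.2s -0.079  div@.5 -0.026
-0.20: 0.5s 0.004/-0.006 0.8s 0.004/0.008 1.2s 0.009  div@.5 0.002
-0.16: 0.5s 0.017/0.063 0.8s 0.045/0.111 1.2s 0.098  div@.5 0.030
-0.12: 0.5s 0.031/0.132 0.8s 0.085/0.214 1.2s 0.186  div@.5 0.059
-0.08: 0.5s 0.045/0.201 0.8s 0.125/0.317 1.2s 0.260  div@.5 0.087
-0.04: 0.5s 0.058/0.270 0.8s 0.165/0.420 1.2s 0.260  div@.5 0.115
0.00: 0.5s 0.072/0.338 0.8s 0.205/0.523 1.2s 0.260  div@.5 0.143
to -0.43: y 0.802 z 0.278; to -0.38: y 0.607 z 0.194; to -0.33: y 0.408 z 0.119; to -0.28: y 0.205 z 0.054; to -0.23: y 0.000 z 0.000; to -0.18: y -0.208 z -0.044; to -0.13: y -0.418 z -0.078; to -0.08: y -0.629 z -0.101; to -0.03: y -0.841 z -0.114;
```

Emit:
jog_arm(
  series=[
    [1, 0, -0.03, -0.005, 0],
    [1, 0, -0.06, -0.01, 0],
    [1, 0, -0.09, -0.02, 0],
    [1, 0, -0.12, -0.03, 0],
    [1, 0, -0.12, -0.03, 0],
    [1, 0, -0.12, -0.03, 0],
  ],
)

```text
clock: 13.5
position: [0.4762, -0.0076, 0.2485]
tcp_rot: [-3.112, 0.424, -0.0]
contact_force: [3.9, 0.5, 3.8]
grip_width: 0.26
gripper_force: 62.3
```

```bash
python3 step.py
```

```text
t 13.50 phi -0.210 r 0.1713 theta 0.006 ncc 0.97 F [3.9 0.5 3.8]
fit [0.122 0.814 0.593] theta 0.002 w -0.022 resid [-0.     0.001 -0.004 -0.003  0.004  0.001 -0.     0.005 -0.004]
phi_eq(0) -0.205
-0.44: 0.5s -0.084/-0.412 0.8s -0.244/-0.627 1.2s -0.544  div@.5 -0.168
-0.40: 0.5s -0.071/-0.343 0.8s -0.203/-0.521 1.2s -0.453  div@.5 -0.140
-0.36: 0.5s -0.057/-0.274 0.8s -0.162/-0.415 1.2s -0.362  div@.5 -0.113
-0.32: 0.5s -0.043/-0.205 0.8s -0.122/-0.309 1.2s -0.270  div@.5 -0.085
-0.28: 0.5s -0.030/-0.136 0.8s -0.081/-0.203 1.2s -0.179  div@.5 -0.057
-0.24: 0.5s -0.016/-0.067 0.8s -0.041/-0.097 1.2s -0.087  div@.5 -0.029
-0.20: 0.5s -0.002/0.002 0.8s -0.000/0.009 1.2s 0.004  div@.5 -0.002
-0.16: 0.5s 0.012/0.071 0.8s 0.040/0.115 1.2s 0.096  div@.5 0.026
-0.12: 0.5s 0.025/0.140 0.8s 0.081/0.220 1.2s 0.187  div@.5 0.054
-0.08: 0.5s 0.039/0.209 0.8s 0.121/0.326 1.2s 0.260  div@.5 0.082
-0.04: 0.5s 0.053/0.278 0.8s 0.162/0.432 1.2s 0.260  div@.5 0.109
0.00: 0.5s 0.066/0.348 0.8s 0.202/0.538 1.2s 0.260  div@.5 0.137
0.04: 0.5s 0.080/0.417 0.8s 0.243/0.644 1.2s 0.260  div@.5 0.165
to -0.41: y 0.808 z 0.259; to -0.36: y 0.611 z 0.179; to -0.31: y 0.411 z 0.109; to -0.26: y 0.207 z 0.049; to -0.21: y 0.000 z 0.000; to -0.16: y -0.209 z -0.039; to -0.11: y -0.419 z -0.068; to -0.06: y -0.631 z -0.086; to -0.01: y -0.843 z -0.093;
```

Emit:
jog_arm(
  series=[
    [1, 0, -0.01, 0, 0],
    [1, 0, -0.02, 0, 0],
    [1, 0, -0.03, -0.005, 0],
    [1, 0, -0.04, -0.005, 0],
    [1, 0, -0.04, -0.005, 0],
    [1, 0, -0.04, -0.005, 0],
  ],
)

```text
clock: 14.15
position: [0.4765, -0.0063, 0.2488]
tcp_rot: [3.113, -0.425, 0.0]
contact_force: [4.0, 0.0, 6.3]
grip_width: 0.261
gripper_force: 62.6
```

```bash
python3 step.py
```

```text
t 14.15 phi -0.202 r 0.1713 theta 0.000 ncc 0.98 F [4.  0.  6.3]
fit [0.122 0.818 0.593] theta -0.001 w -0.000 resid [ 0.    -0.005 -0.004  0.004  0.001  0.     0.006 -0.002 -0.001]
phi_eq(0) -0.205
-0.44: 0.5s -0.081/-0.405 0.8s -0.238/-0.623 1.2s -0.539  div@.5 -0.163
-0.40: 0.5s -0.067/-0.335 0.8s -0.198/-0.517 1.2s -0.447  div@.5 -0.135
-0.36: 0.5s -0.053/-0.266 0.8s -0.157/-0.411 1.2s -0.355  div@.5 -0.107
-0.32: 0.5s -0.040/-0.197 0.8s -0.117/-0.305 1.2s -0.263  div@.5 -0.080
-0.28: 0.5s -0.026/-0.128 0.8s -0.076/-0.198 1.2s -0.172  div@.5 -0.052
-0.24: 0.5s -0.012/-0.059 0.8s -0.036/-0.092 1.2s -0.080  div@.5 -0.024
-0.20: 0.5s 0.001/0.010 0.8s 0.005/0.014 1.2s 0.012  div@.5 0.003
-0.16: 0.5s 0.015/0.079 0.8s 0.046/0.120 1.2s 0.104  div@.5 0.031
-0.12: 0.5s 0.029/0.148 0.8s 0.086/0.227 1.2s 0.195  div@.5 0.059
-0.08: 0.5s 0.043/0.217 0.8s 0.127/0.333 1.2s 0.260  div@.5 0.087
-0.04: 0.5s 0.056/0.286 0.8s 0.167/0.439 1.2s 0.260  div@.5 0.114
0.00: 0.5s 0.070/0.355 0.8s 0.208/0.545 1.2s 0.260  div@.5 0.142
0.04: 0.5s 0.084/0.425 0.8s 0.249/0.652 1.2s 0.260  div@.5 0.170
to -0.40: y 0.810 z 0.253; to -0.35: y 0.613 z 0.174; to -0.30: y 0.411 z 0.106; to -0.25: y 0.207 z 0.048; to -0.20: y 0.000 z 0.000; to -0.15: y -0.209 z -0.038; to -0.10: y -0.420 z -0.065; to -0.05: y -0.632 z -0.081; to -0.00: y -0.844 z -0.087;
```

Balanced. I'll hold for 0.9 s with a tiny trim.

Emit:
jog_arm(
  series=[
    [1, 0, 0.01, 0, 0],
    [1, 0, 0.015, 0, 0],
    [1, 0, 0.015, 0, 0],
    [1, 0, 0.015, 0, 0],
    [1, 0, 0.015, 0, 0],
    [1, 0, 0.015, 0, 0],
    [1, 0, 0.015, 0, 0],
    [1, 0, 0.015, 0, 0],
  ],
)

```text
clock: 15.0
position: [0.4764, -0.0067, 0.2487]
tcp_rot: [-3.113, 0.425, -0.0]
contact_force: [4.3, -0.7, 2.9]
grip_width: 0.258
gripper_force: 62.3
```

```bash
python3 step.py save pics/hold.png; python3 - <<'E'
from h import *
a=cv2.imread("pics/side0.png");b=cv2.imread("pics/hold.png")
o=[cv2.resize(x[225:305,205:265],(400,533),interpolation=cv2.INTER_CUBIC) for x in (a,b)]
cv2.imwrite("pics/c2.png",np.hstack(o))
E
```

```text
t 15.00 phi -0.205 r 0.1713 theta 0.004 ncc 0.98 F [ 4.3 -0.7  2.9]
fit [0.122 0.809 0.594] theta 0.004 w 0.006 resid [ 0.    -0.005  0.002 -0.    -0.001  0.006 -0.002 -0.001  0.   ]
phi_eq(0) -0.206
-0.44: 0.5s -0.073/-0.398 0.8s -0.228/-0.611 1.2s -0.520  div@.5 -0.155
-0.40: 0.5s -0.060/-0.329 0.8s -0.188/-0.505 1.2s -0.429  div@.5 -0.127
-0.36: 0.5s -0.046/-0.260 0.8s -0.147/-0.400 1.2s -0.339  div@.5 -0.099
-0.32: 0.5s -0.032/-0.191 0.8s -0.107/-0.294 1.2s -0.248  div@.5 -0.071
-0.28: 0.5s -0.019/-0.122 0.8s -0.066/-0.189 1.2s -0.157  div@.5 -0.043
-0.24: 0.5s -0.005/-0.053 0.8s -0.026/-0.083 1.2s -0.066  div@.5 -0.016
-0.20: 0.5s 0.009/0.016 0.8s 0.015/0.022 1.2s 0.025  div@.5 0.012
-0.16: 0.5s 0.023/0.085 0.8s 0.055/0.128 1.2s 0.116  div@.5 0.040
-0.12: 0.5s 0.036/0.154 0.8s 0.096/0.233 1.2s 0.207  div@.5 0.068
-0.08: 0.5s 0.050/0.223 0.8s 0.136/0.339 1.2s 0.260  div@.5 0.096
-0.04: 0.5s 0.064/0.292 0.8s 0.177/0.444 1.2s 0.260  div@.5 0.123
0.00: 0.5s 0.077/0.361 0.8s 0.217/0.550 1.2s 0.260  div@.5 0.151
0.04: 0.5s 0.091/0.430 0.8s 0.258/0.655 1.2s 0.260  div@.5 0.179
to -0.40: y 0.809 z 0.255; to -0.35: y 0.612 z 0.176; to -0.30: y 0.411 z 0.107; to -0.25: y 0.207 z 0.048; to -0.20: y 0.000 z 0.000; to -0.15: y -0.209 z -0.038; to -0.10: y -0.420 z -0.066; to -0.05: y -0.632 z -0.083; to -0.00: y -0.844 z -0.089;
```

View pics/c2.png

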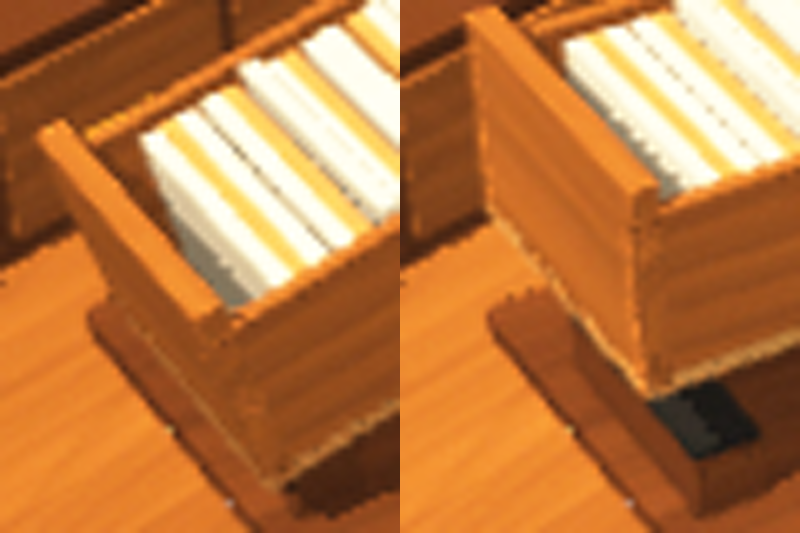

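The corner at (242.5,283.8) confirms level within about 0.015 rad. I'll hold a little longer before lowering.

Emit:
jog_arm(
  series=[
    [1, 0, 0.02, 0.005, 0],
    [1, 0, 0.04, 0.01, 0],
    [1, 0, 0.04, 0.01, 0],
    [1, 0, 0.04, 0.01, 0],
    [1, 0, 0.04, 0.01, 0],
    [1, 0, 0.04, 0.01, 0],
  ],
)

```text
clock: 15.65
position: [0.476, -0.0081, 0.2484]
tcp_rot: [-3.112, 0.425, -0.0]
contact_force: [5.1, 1.7, 4.8]
grip_width: 0.259
gripper_force: 62.4
```

```bash
python3 step.py
```

```text
t 15.65 phi -0.214 r 0.1712 theta -0.010 ncc 0.94 F [5.1 1.7 4.8]
fit [0.121 0.843 0.588] theta -0.006 w -0.016 resid [-0.     0.003  0.    -0.001  0.005 -0.003 -0.003 -0.005  0.004]
phi_eq(0) -0.205
-0.46: 0.5s -0.102/-0.457 0.8s -0.280/-0.707 1.2s -0.626  div@.5 -0.193
-0.42: 0.5s -0.088/-0.388 0.8s -0.239/-0.599 1.2s -0.532  div@.5 -0.166
-0.38: 0.5s -0.075/-0.319 0.8s -0.199/-0.491 1.2s -0.438  div@.5 -0.138
-0.34: 0.5s -0.061/-0.250 0.8s -0.158/-0.383 1.2s -0.345  div@.5 -0.111
-0.30: 0.5s -0.047/-0.181 0.8s -0.117/-0.274 1.2s -0.251  div@.5 -0.084
-0.26: 0.5s -0.034/-0.111 0.8s -0.076/-0.166 1.2s -0.157  div@.5 -0.056
-0.22: 0.5s -0.020/-0.042 0.8s -0.035/-0.058 1.2s -0.063  div@.5 -0.029
-0.18: 0.5s -0.007/0.027 0.8s 0.005/0.050 1.2s 0.030  div@.5 -0.001
-0.14: 0.5s 0.007/0.096 0.8s 0.046/0.158 1.2s 0.124  div@.5 0.026
-0.10: 0.5s 0.021/0.165 0.8s 0.087/0.267 1.2s 0.218  div@.5 0.054
-0.06: 0.5s 0.034/0.234 0.8s 0.128/0.375 1.2s 0.260  div@.5 0.081
-0.02: 0.5s 0.048/0.303 0.8s 0.169/0.483 1.2s 0.260  div@.5 0.109
0.02: 0.5s 0.062/0.372 0.8s 0.209/0.591 1.2s 0.260  div@.5 0.136
to -0.41: y 0.807 z 0.262; to -0.36: y 0.611 z 0.181; to -0.31: y 0.410 z 0.111; to -0.26: y 0.206 z 0.050; to -0.21: y 0.000 z 0.000; to -0.16: y -0.209 z -0.040; to -0.11: y -0.419 z -0.069; to -0.06: y -0.631 z -0.088; to -0.01: y -0.843 z -0.096;
```

Level has held for more than 6.5 s, so I'll start lowering.

Emit:
jog_arm(
  series=[
    [1, 0, -0.06, -0.01, 0],
    [1, 0, -0.12, -0.02, 0],
    [1, 0, -0.18, -0.03, 0],
    [1, 0, -0.235, -0.045, 0],
    [1, 0, -0.295, -0.05, 0],
    [1, 0, -0.35, -0.06, 0],
  ],
)

```text
clock: 16.3
position: [0.4794, 0.0046, 0.2505]
tcp_rot: [3.111, -0.426, -0.001]
contact_force: [4.8, -3.5, 1.4]
grip_width: 0.263
gripper_force: 63.0
```

```bash
sed -i 's/abs(b\[1\]\[5\])<.15/abs(b[1][5])<.3/' step.py; python3 step.py
```

```text
t 16.30 phi -0.136 r 0.1711 theta 0.010 ncc 0.97 F [ 4.8 -3.5  1.4]
fit [0.121 0.841 0.589] theta 0.009 w 0.098 resid [-0.     0.001 -0.     0.006 -0.002 -0.002 -0.005  0.004 -0.   ]
phi_eq(0) -0.205
-0.38: 0.5s 0.005/-0.217 0.8s -0.090/-0.392 1.2s -0.285  div@.5 -0.039
-0.34: 0.5s 0.018/-0.148 0.8s -0.049/-0.284 1.2s -0.191  div@.5 -0.011
-0.30: 0.5s 0.032/-0.079 0.8s -0.009/-0.176 1.2s -0.097  div@.5 0.016
-0.26: 0.5s 0.046/-0.009 0.8s 0.032/-0.068 1.2s -0.004  div@.5 0.044
-0.22: 0.5s 0.059/0.060 0.8s 0.073/0.040 1.2s 0.090  div@.5 0.071
-0.18: 0.5s 0.073/0.129 0.8s 0.114/0.148 1.2s 0.184  div@.5 0.099
-0.14: 0.5s 0.087/0.198 0.8s 0.155/0.257 1.2s 0.260  div@.5 0.126
-0.10: 0.5s 0.100/0.268 0.8s 0.196/0.365 1.2s 0.260  div@.5 0.154
-0.06: 0.5s 0.114/0.337 0.8s 0.236/0.473 1.2s 0.260  div@.5 0.181
-0.02: 0.5s 0.128/0.406 0.8s 0.260/0.000 1.2s 0.260  div@.5 0.209
0.02: 0.5s 0.141/0.475 0.8s 0.260/0.000 1.2s 0.260  div@.5 0.236
0.06: 0.5s 0.155/0.545 0.8s 0.260/0.000 1.2s 0.260  div@.5 0.264
0.10: 0.5s 0.169/0.614 0.8s 0.260/0.000 1.2s 0.260  div@.5 0.291
to -0.34: y 0.825 z 0.198; to -0.29: y 0.623 z 0.133; to -0.24: y 0.418 z 0.079; to -0.19: y 0.210 z 0.034; to -0.14: y 0.000 z 0.000; to -0.09: y -0.211 z -0.024; to -0.04: y -0.423 z -0.036; to 0.01: y -0.636 z -0.039; to 0.06: y -0.848 z -0.030;
```

Emit:
jog_arm(
  series=[
    [1, 0, 0.03, 0.005, 0],
    [1, 0, 0.065, 0.01, 0],
    [1, 0, 0.1, 0.015, 0],
    [1, 0, 0.135, 0.02, 0],
    [1, 0, 0.17, 0.025, 0],
    [1, 0, 0.205, 0.03, 0],
  ],
)

```text
clock: 16.95
position: [0.4776, -0.0021, 0.2493]
tcp_rot: [-3.112, 0.425, 0.0]
contact_force: [6.3, 5.7, -3.9]
grip_width: 0.259
gripper_force: 62.4
```

```bash
python3 step.py
```

```text
t 16.95 phi -0.177 r 0.1709 theta 0.099 ncc 0.97 F [ 6.3  5.7 -3.9]
fit [0.12  0.833 0.587] theta 0.100 w 0.159 resid [-0.     0.     0.006 -0.002 -0.002 -0.005  0.003 -0.001  0.001]
phi_eq(0) -0.205
-0.42: 0.5s 0.108/-0.206 0.8s 0.016/-0.381 1.2s -0.172  div@.5 0.066
-0.38: 0.5s 0.121/-0.137 0.8s 0.057/-0.273 1.2s -0.079  div@.5 0.094
-0.34: 0.5s 0.135/-0.068 0.8s 0.097/-0.166 1.2s 0.013  div@.5 0.121
-0.30: 0.5s 0.149/0.001 0.8s 0.138/-0.059 1.2s 0.106  div@.5 0.149
-0.26: 0.5s 0.162/0.069 0.8s 0.178/0.048 1.2s 0.199  div@.5 0.176
-0.22: 0.5s 0.176/0.138 0.8s 0.219/0.155 1.2s 0.260  div@.5 0.203
-0.18: 0.5s 0.189/0.207 0.8s 0.260/0.262 1.2s 0.260  div@.5 0.231
-0.14: 0.5s 0.203/0.276 0.8s 0.260/0.000 1.2s 0.260  div@.5 0.258
-0.10: 0.5s 0.217/0.345 0.8s 0.260/0.000 1.2s 0.260  div@.5 0.286
-0.06: 0.5s 0.230/0.414 0.8s 0.260/0.000 1.2s 0.260  div@.5 0.313
-0.02: 0.5s 0.244/0.483 0.8s 0.260/0.000 1.2s 0.260  div@.5 0.341
0.02: 0.5s 0.257/0.551 0.8s 0.260/0.000 1.2s 0.260  div@.5 0.368
0.06: 0.5s 0.260/0.000 0.8s 0.260/0.000 1.2s 0.260  div@.5 0.260
to -0.38: y 0.816 z 0.232; to -0.33: y 0.617 z 0.159; to -0.28: y 0.414 z 0.096; to -0.23: y 0.208 z 0.043; to -0.18: y 0.000 z 0.000; to -0.13: y -0.210 z -0.032; to -0.08: y -0.421 z -0.054; to -0.03: y -0.634 z -0.065; to 0.02: y -0.846 z -0.065;
```

Emit:
jog_arm(
  series=[
    [1, 0, 0.05, 0.01, 0],
    [1, 0, 0.1, 0.02, 0],
    [1, 0, 0.145, 0.03, 0],
    [1, 0, 0.19, 0.04, 0],
    [1, 0, 0.24, 0.05, 0],
  ],
)

```text
clock: 17.5
position: [0.4753, -0.011, 0.2476]
tcp_rot: [-3.111, 0.424, -0.001]
contact_force: [-0.7, -1.7, 22.8]
grip_width: 0.256
gripper_force: 64.3
```

```bash
python3 step.py
```

```text
t 17.50 phi -0.231 r 0.1712 theta 0.167 ncc 0.98 F [-0.7 -1.7 22.8]
fit [0.121 0.785 0.589] theta 0.168 w 0.100 resid [-0.001  0.008 -0.001 -0.002 -0.005  0.003 -0.001 -0.001  0.001]
phi_eq(0) -0.205
-0.48: 0.5s 0.129/-0.331 0.8s -0.004/-0.529 1.2s -0.256  div@.5 0.060
-0.44: 0.5s 0.142/-0.263 0.8s 0.036/-0.426 1.2s -0.168  div@.5 0.088
-0.40: 0.5s 0.156/-0.195 0.8s 0.075/-0.323 1.2s -0.079  div@.5 0.116
-0.36: 0.5s 0.169/-0.126 0.8s 0.115/-0.221 1.2s 0.009  div@.5 0.143
-0.32: 0.5s 0.183/-0.058 0.8s 0.155/-0.118 1.2s 0.098  div@.5 0.171
-0.28: 0.5s 0.196/0.010 0.8s 0.195/-0.015 1.2s 0.186  div@.5 0.198
-0.24: 0.5s 0.210/0.078 0.8s 0.235/0.088 1.2s 0.260  div@.5 0.226
-0.20: 0.5s 0.224/0.146 0.8s 0.260/0.000 1.2s 0.260  div@.5 0.254
-0.16: 0.5s 0.237/0.214 0.8s 0.260/0.000 1.2s 0.260  div@.5 0.281
-0.12: 0.5s 0.251/0.282 0.8s 0.260/0.000 1.2s 0.260  div@.5 0.309
-0.08: 0.5s 0.260/0.000 0.8s 0.260/0.000 1.2s 0.260  div@.5 0.260
-0.04: 0.5s 0.260/0.000 0.8s 0.260/0.000 1.2s 0.260  div@.5 0.260
0.00: 0.5s 0.260/0.000 0.8s 0.260/0.000 1.2s 0.260  div@.5 0.260
to -0.43: y 0.802 z 0.276; to -0.38: y 0.607 z 0.192; to -0.33: y 0.408 z 0.118; to -0.28: y 0.206 z 0.054; to -0.23: y 0.000 z 0.000; to -0.18: y -0.208 z -0.044; to -0.13: y -0.418 z -0.077; to -0.08: y -0.629 z -0.099; to -0.03: y -0.841 z -0.111;
```

Emit:
jog_arm(
  series=[
    [1, 0, 0, -0.01, 0],
    [1, 0, 0, -0.02, 0],
    [1, 0, 0, -0.02, 0],
    [1, 0, 0, -0.02, 0],
    [1, 0, 0, -0.02, 0],
    [1, 0, 0, -0.02, 0],
    [1, 0, 0, -0.02, 0],
    [1, 0, 0, -0.02, 0],
    [1, 0, 0, -0.02, 0],
    [1, 0, 0, -0.02, 0],
  ],
)

```text
clock: 18.55
position: [0.475, -0.0114, 0.2479]
tcp_rot: [-3.112, 0.424, 0.001]
contact_force: [9.1, 4.4, -6.9]
grip_width: 0.259
gripper_force: 60.6
```

```bash
python3 step.py
```

```text
t 18.55 phi -0.234 r 0.1716 theta 0.256 ncc 0.97 F [ 9.1  4.4 -6.9]
fit [0.122 0.793 0.598] theta 0.260 w 0.000 resid [-0.     0.001 -0.    -0.004  0.004 -0.    -0.001  0.     0.004]
phi_eq(0) -0.204
-0.48: 0.5s 0.211/-0.300 0.8s 0.090/-0.479 1.2s -0.138  div@.5 0.149
-0.44: 0.5s 0.223/-0.233 0.8s 0.129/-0.375 1.2s -0.050  div@.5 0.175
-0.40: 0.5s 0.235/-0.166 0.8s 0.168/-0.273 1.2s 0.037  div@.5 0.201
-0.36: 0.5s 0.247/-0.100 0.8s 0.205/-0.171 1.2s 0.123  div@.5 0.226
-0.32: 0.5s 0.256/-0.038 0.8s 0.239/-0.072 1.2s 0.204  div@.5 0.248
-0.28: 0.5s 0.260/0.000 0.8s 0.260/0.000 1.2s 0.260  div@.5 0.260
-0.24: 0.5s 0.260/0.000 0.8s 0.260/0.000 1.2s 0.260  div@.5 0.260
-0.20: 0.5s 0.260/0.000 0.8s 0.260/0.000 1.2s 0.260  div@.5 0.260
-0.16: 0.5s 0.260/0.000 0.8s 0.260/0.000 1.2s 0.260  div@.5 0.260
-0.12: 0.5s 0.260/0.000 0.8s 0.260/0.000 1.2s 0.260  div@.5 0.260
-0.08: 0.5s 0.260/0.000 0.8s 0.260/0.000 1.2s 0.260  div@.5 0.260
-0.04: 0.5s 0.260/0.000 0.8s 0.260/0.000 1.2s 0.260  div@.5 0.260
0.00: 0.5s 0.260/0.000 0.8s 0.260/0.000 1.2s 0.260  div@.5 0.260
to -0.43: y 0.802 z 0.278; to -0.38: y 0.607 z 0.193; to -0.33: y 0.408 z 0.119; to -0.28: y 0.205 z 0.054; to -0.23: y 0.000 z 0.000; to -0.18: y -0.208 z -0.044; to -0.13: y -0.418 z -0.078; to -0.08: y -0.629 z -0.101; to -0.03: y -0.841 z -0.113;
```

Emit:
jog_arm(
  series=[
    [1, 0, 0, 0, 0],
    [1, 0, -0.05, -0.01, 0],
    [1, 0, -0.14, -0.03, 0],
    [1, 0, -0.24, -0.05, 0],
    [1, 0, -0.35, -0.06, 0],
    [1, 0, -0.45, -0.07, 0],
    [1, 0, -0.56, -0.085, 0],
    [1, 0, -0.77, -0.1, 0],
    [1, 0, -0.99, -0.1, 0],
    [1, 0, -1.24, -0.09, 0],
    [1, 0, -1.49, -0.07, 0],
    [1, 0, -1.75, -0.03, 0],
    [1, 0, -2.0, 0.02, 0],
    [1, 0, -2.24, 0.09, 0],
    [1, 0, -2.35, 0.13, 0],
    [1, 0, -2.42, 0.15, 0],
    [1, 0, -2.42, 0.15, 0],
    [1, 0, -2.42, 0.15, 0],
  ],
)

```text
clock: 20.4
position: [0.5007, 0.0812, 0.2423]
tcp_rot: [3.113, -0.425, -0.001]
contact_force: [2.6, -0.4, 4.9]
grip_width: 0.256
gripper_force: 66.5
```

```bash
python3 step.py|head -1
```

```text
t 20.40 phi 0.336 r 0.1709 theta 0.260 ncc 0.99 F [ 2.6 -0.4  4.9]
```

Back on its rest with the spring relaxed. I'll open slowly, then lift straight up.

Emit:
jog_arm(
  series=[
    [0.6, 0, 0, 0, 0],
    [0.2, 0, 0, 0, 0],
    [-0.3, 0, 0, 0, 0],
    [-1, 0, 0, 0, 0],
    [-1, 0, 0, 0, 0],
    [-1, 0, 0, 0, 0],
    [-1, 0, 0, 0, 0],
    [-1, 0, 0, -0.4, 0],
    [-1, 0, 0, -1, 0],
    [-1, 0, 0, -1.8, 0],
    [-1, 0, 0, -2.6, 0],
    [-1, 0, 0, -3.3, 0],
    [-1, 0, 0, -3.8, 0],
    [-1, 0, 0, -4, 0],
    [-1, 0, 0, -4, 0],
    [-1, 0, 0, -4, 0],
    [-1, 0, 0, -4, 0],
    [-1, 0, 0, -4, 0],
  ],
)

```text
clock: 22.25
position: [0.5008, 0.0813, 0.4017]
tcp_rot: [3.113, -0.425, -0.002]
contact_force: [0.4, -0.1, -0.3]
grip_width: 1.001
gripper_force: 0.0
```

```bash
python3 step.py save pics/end.png|head -1
```

```text
t 22.25 phi 0.174 r 0.3256 theta 0.260 ncc 1.00 F [ 0.4 -0.1 -0.3]
```

View pics/end.png

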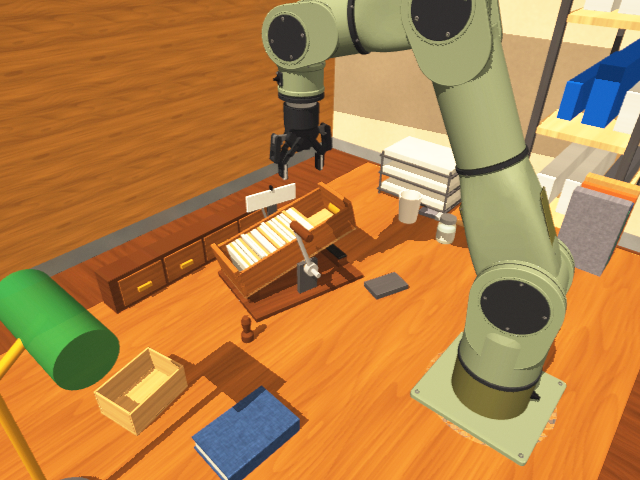

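The drawer is back on its first rest, with the grip at (302,231) as at the start. The hand is clear above it and the other things on the table have not moved.

```bash
python3 -c "
from station import robot
print(robot.sign_off())"
```

```text
the job is handed in; nothing more can be done
None
```

I handed the job in, and the sign-off returned no verdict: by camera tracking the drawer was held within about 0.05 rad of level for over 6 s, then lowered gently onto its first rest, the lever released and the hand lifted clear (on the way up it first overshot level to about −0.11 rad on the far side, within the −0.2 limit).

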